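# Close the filter housing: keyhole cover and four wing screws in cross order

### The arm

A 7-joint arm with a two-finger parallel gripper is mounted at the origin on a cart in front of the work surface, level with it; the furniture and walls round the work are solid. World frame = base frame: x ahead of the robot, y to its left, z up, the work surface at z = 0. Lengths are in m, angles in rad, forces in N, time in s.
With the tool pointing down it reaches from about 0.425 to 0.875 m from the base axis. Payload 4.7 kg.
Tool frame: the origin (TCP) lies midway between the tips of the shut fingers; the grasp point (between the pads) lies 19 mm behind it; y points along the fingers, x is the direction in which the jaws open and shut, and the axes are right-handed (so a half turn about y gives the same grasp; the last joint's range is limited). The gripper opens to 87 mm and grips with 3 to 60 N. Pads are 19 mm wide; open, the fingers measure 117 mm over their backs; the gripper's body (75 mm by 190 mm) begins 51 mm behind the grasp point.
Start: joints at [-1.266, 0.321, -0.07, 1.45, 0.023, 1.371, -0.057], TCP at [0.186, 0.623, 0.223] pointing down, gripper open.
Joint ranges: [-2.86, 2.86], [-0.3, 2.09], [-1.38, 1.24], [0.06, 2.45], [-1.56, 4.7], [0.09, 2.05], [-2.69, 2.69]. Speed limits (rad/s): [2.57, 2.57, 3.14, 3.14, 3.14, 3.14, 3.14].

### API

Orientations are given as a unit quaternion [x, y, z, w].
In Python, from plant import telemetry, vision, hand_in gives the robot as it stands.
- The arm moves only by the shell command python3 -m handwheel 'ROWS' [FORCE]. ROWS is JSON, one flat list of numbers, 7 for each row, row after row: the shift along the tool's x, y, z in mm, then the turn, a rotation vector about the tool's x, y, z in rad, then the closure, from 0 (fully open) to 1 (shut). A call has 1 to 5 rows; each row is the pose to reach, as a shift and turn from the pose commanded when the call began, along the tool's axes at that moment; what a row does not reach only later rows make up. A row lasts 1/12 s, in which the tool goes at most 41.7 mm and 7.16 degrees, less where a joint would pass 70% of its speed; a pose out of reach is approached as far as the arm can. A call with a gripper value outside its range is refused whole. The fingers move at their own pace and stop on an object; FORCE is the grip in N (left out, the last holds). Time passes only in rows, so rows that repeat a pose let the fingers close. It gives the time, the measured TCP pose, the force and the opening at its end, in the units of the state.
- telemetry.sense(): the state, without advancing time (a new reading comes with each control period).
- vision.snapshot(name): name is "scene" or "top" or "wrist"; returns (picture, depth): 480x640x3 uint8, blue, green, red; 480x640 float32, m along the optical axis (not along the pixel's ray), 0 where there is no reading.
- vision.camera_params(name): a dict with "fx", "fy", "cx", "cy" (pixels), "origin" and "orientation" of the camera in the world. Camera axes: x right, y up, looking along -z (the intrinsics and any distortion apply to the point x, -y, -z); pixel columns grow to the right and rows downward; lengths in m; the calibration is good to about 2 mm. A picture is of the moment at which its call begins: read the wrist's pose just before it. camera_params takes no time and is no camera call; for the wrist camera it gives the pose at the moment of the call.
- hand_in(): hands the job in, once; it reports no verdict.
The state is a dict: "t": time; "qpos": joint angles; "joint_vel": joint speeds; "effort": joint torques, N m; "eef_pos": TCP position; "orientation": TCP orientation; "force": force on the tool from outside, world axes, zero at the start; "ft_torque": the same for the moment, N m; "grip_width": finger opening in m.
Only numpy, scipy, OpenCV 4.12 (cv2) and the standard library are available. Lean on these libraries where they do the work, as an engineer would, in place of code of your own. Each camera call takes 0.05 s, during which the arm holds its last target.

### The job

Put the loose cover on the blue filter housing: lower the wide ends of its keyholes over the four wing screws until it lies on the gasket, then slide it home so that all four screws stand in the narrow slots. Then tighten the wing screws clockwise evenly in cross order (one screw, the one diagonally opposite it, then the other diagonal pair): first turn all four to about half way, then, in cross order again, all four fully tight against their stops. Do not push away or knock over the small bottle, jar and tape roll standing around.

Things in the scene. Friction and masses are not known exactly. Their poses are not given: they have to be found in the camera images.
- housing: blue filter housing fixed to the bench: base flange 200 x 220 mm (x -85 to +115, y +-110), 6 mm thick, under a box 180 x 200 mm with its flat top at 50 mm. Origin: on the bench under the centre of the four-screw pattern; z up, y along the long (220 mm) side. A steel pipe stub (32 mm across, axis 28 mm up) sticks out of the +x side to x = 143 mm.
- housing_top (a point): centre of the screw pattern at seat height, 54 mm above the bench: the top of the square black gasket (84 mm) and of two raised edge strips on which the cover rests. Axes as the housing. Screws at (x, y) mm: wing_1 (45, 65), wing_2 (-45, 65), wing_3 (-45, -65), wing_4 (45, -65); 1 and 3 are diagonal, 2 and 4 are diagonal.
- cover_handle (a point): centre of the black grip bar of the loose aluminium cover (about 0.4 kg). Bar 64 mm long along the cover's x, 12 x 12 mm across, its centre 34 mm above the cover's underside; 22 mm free height under it, 44 mm between its legs. It lies at x = 20, y = 0 mm in the frame of cover_under, above the centre of mass.
- cover_under (a point): on the underside of the cover; lies on housing_top when the cover is home. z up; plate 6 mm thick, x -62 to +106, y +-93 mm. Four keyholes: narrow ends (slots 13 mm wide along x, for 8 mm shanks) at (+-45, +-65) mm, which come to the screws at home; each slot ends 2.5 mm beyond its narrow-end centre. Fits either way round (cover x along housing +x or -x).
- cover_wide (a point): midway between the four wide ends of the keyholes, on the underside, at x = 32 mm in the frame of cover_under. The wide ends (42 mm openings with cut corners) are 32 mm further towards the cover's +x than the narrow ends. Lower the cover with this point on housing_top, then slide it 32 mm towards the cover's own +x: it is home.
- wing_1 (a joint): turn of wing screw 1 in rad: grows clockwise seen from above, from 0 (loose) to 1.6 (hard stop, fully tight; the wing then lies parallel to the long side of the housing, its y axis). Half way is 0.8. It stays where it is left (friction about 0.06 N m).
- wing_1_grip (a point): centre of the wing of screw 1, on the screw's axis, about 79 mm above the bench. The wing is a black upright blade 28 mm long along this point's x axis, 9 mm thick along its y axis, 22 mm tall (11 mm above and below this point); under it a round hub of 18 mm diameter, which starts 17 mm below this point, 2.5 mm above the seated cover when loose. The wing sinks 2 mm from loose to tight.
- wing_2 (a joint): turn of wing screw 2 in rad: grows clockwise seen from above, from 0 (loose) to 1.6 (hard stop, fully tight; the wing then lies parallel to the long side of the housing, its y axis). Half way is 0.8. It stays where it is left (friction about 0.06 N m).
- wing_2_grip (a point): centre of the wing of screw 2, on the screw's axis, about 79 mm above the bench. The wing is a black upright blade 28 mm long along this point's x axis, 9 mm thick along its y axis, 22 mm tall (11 mm above and below this point); under it a round hub of 18 mm diameter, which starts 17 mm below this point, 2.5 mm above the seated cover when loose. The wing sinks 2 mm from loose to tight.
- wing_3 (a joint): turn of wing screw 3 in rad: grows clockwise seen from above, from 0 (loose) to 1.6 (hard stop, fully tight; the wing then lies parallel to the long side of the housing, its y axis). Half way is 0.8. It stays where it is left (friction about 0.06 N m).
- wing_3_grip (a point): centre of the wing of screw 3, on the screw's axis, about 79 mm above the bench. The wing is a black upright blade 28 mm long along this point's x axis, 9 mm thick along its y axis, 22 mm tall (11 mm above and below this point); under it a round hub of 18 mm diameter, which starts 17 mm below this point, 2.5 mm above the seated cover when loose. The wing sinks 2 mm from loose to tight.
- wing_4 (a joint): turn of wing screw 4 in rad: grows clockwise seen from above, from 0 (loose) to 1.6 (hard stop, fully tight; the wing then lies parallel to the long side of the housing, its y axis). Half way is 0.8. It stays where it is left (friction about 0.06 N m).
- wing_4_grip (a point): centre of the wing of screw 4, on the screw's axis, about 79 mm above the bench. The wing is a black upright blade 28 mm long along this point's x axis, 9 mm thick along its y axis, 22 mm tall (11 mm above and below this point); under it a round hub of 18 mm diameter, which starts 17 mm below this point, 2.5 mm above the seated cover when loose. The wing sinks 2 mm from loose to tight.
- bottle_2_mid (a point): small white bottle with a blue cap, 47 mm across, 84 mm tall, standing upright; bystander, point at its centre half-way up. Which one stands where varies.
- spice_jar_1_mid (a point): small jar with a pale cap, 40 mm across, 105 mm tall, standing upright; bystander, point at its centre half-way up. Which one stands where varies.
- tape_2_mid (a point): roll of black tape lying flat, 62 mm across, 19 mm tall; bystander, point at its centre half-way up. Which one stands where varies.

How it is judged:
By the outcome, as a careful person would: the job done as asked, in the order asked, and still so for the second after the job is handed in, with the robot touching nothing.
It also fails if it takes over 72 s, if anything falls off the work surface, if the arm or the gripper's body presses on something with over 40 N, if the wrist force passes 120 N, or if a joint passes its speed limit or range.

## Working session

There is one attempt and no reset: what is moved stays moved. The work goes in short steps, Python scripts to look and compute and a shell command to move; the robot and the scene stay as the last step left them, time stands still between calls to the robot, and variables do not carry over. Pictures are saved under pics/ and viewed, and the job is handed in when it is done.

```bash
ls; mkdir -p pics
python3 - <<'E'
from plant import telemetry, vision
import cv2, json, numpy as np
s=telemetry.sense(); print(s)
for n in ["scene","top","wrist"]:
    print(n,vision.camera_params(n))
    p,d=vision.snapshot(n); cv2.imwrite(f"pics/{n}0.png",p); np.save(f"pics/{n}0.npy",d)
E
```

```text
pics
{'t': 0.0, 'qpos': array([-1.26588877,  0.32185107, -0.07009556,  1.45166438,  0.02262036,
        1.3708175 , -0.05689355]), 'joint_vel': array([ 0.00051071,  0.00094477, -0.00045542, -0.00056614,  0.00098865,
        0.00204376,  0.00109255]), 'effort': array([ 5.57667056e-05, -4.91279769e+01, -4.03597355e-01, -3.12526274e+01,
       -6.39089313e-02,  4.35140985e-02,  1.64522830e-04]), 'eef_pos': array([0.18626077, 0.62215909, 0.22144872]), 'orientation': array([ 0.56760297,  0.42176353, -0.42282059, -0.56671435]), 'force': array([ 0.12101614,  0.52523366, -0.2042334 ]), 'ft_torque': array([ 0.0159506 , -0.02393089, -0.00575579]), 'grip_width': 0.08729321650948967}
scene {'fx': 568.6046152025215, 'fy': 568.6046152025215, 'cx': 315.8001077642348, 'cy': 237.387311434534, 'origin': array([ 0.23740952, -0.74335313,  1.07877245]), 'orientation': array([ 0.32680307, -0.0795986 , -0.21490361,  0.91688617])}
top {'fx': 458.0851812801024, 'fy': 458.0851812801024, 'cx': 326.64522577974293, 'cy': 237.99373027877004, 'origin': array([0.40875804, 0.00811374, 1.11680277]), 'orientation': array([ 0.06747337, -0.0716939 , -0.6982649 ,  0.709037  ])}
wrist {'fx': 412.64087101627666, 'fy': 412.64087101627666, 'cx': 326.499051860475, 'cy': 240.85157651073993, 'origin': array([0.10936788, 0.64536113, 0.38390385]), 'orientation': array([-0.11985357, -0.08852753,  0.59030816,  0.79330592])}
```

View pics/scene0.png

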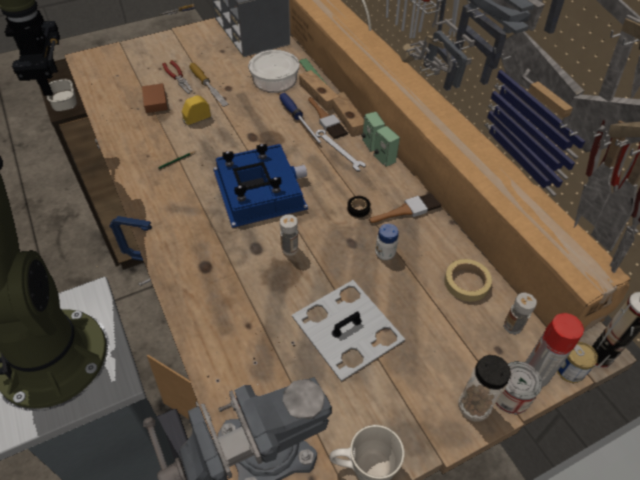

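View pics/top0.png

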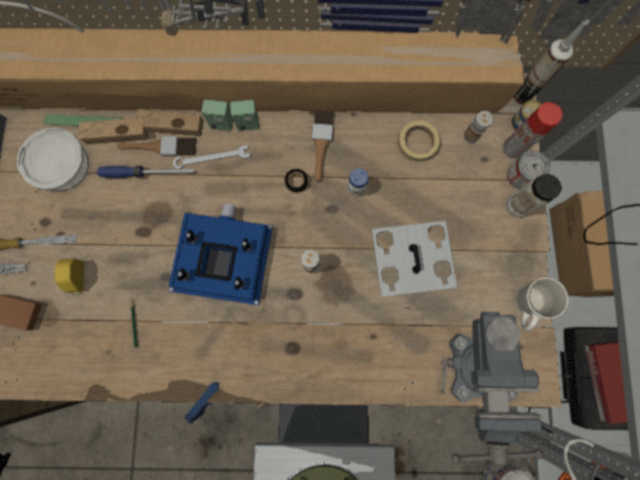

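View pics/wrist0.png

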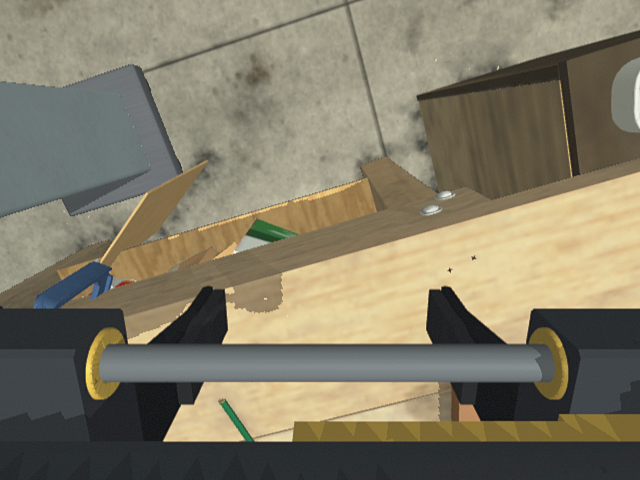

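```bash
cat > h.py <<'E'
import numpy as np, cv2
from scipy.spatial.transform import Rotation as R
from plant import telemetry, vision
def ray(cp,u,v):
    d=np.array([(u-cp['cx'])/cp['fx'],-(v-cp['cy'])/cp['fy'],-1.0])
    return cp['origin'],R.from_quat(cp['orientation']).apply(d)
def onplane(cp,u,v,z):
    o,d=ray(cp,u,v); return o+d*(z-o[2])/d[2]
def proj(cp,P):
    q=R.from_quat(cp['orientation']).inv().apply(np.asarray(P)-cp['origin'])
    return cp['cx']+cp['fx']*q[...,0]/-q[...,2], cp['cy']-cp['fy']*q[...,1]/-q[...,2]
def tri(obs):
    A=np.zeros((3,3));b=np.zeros(3)
    for cp,u,v in obs:
        o,d=ray(cp,u,v); d=d/np.linalg.norm(d); M=np.eye(3)-np.outer(d,d); A+=M;b+=M@o
    return np.linalg.solve(A,b)
def down(phi):
    # tool y down, tool x horizontal at world angle phi
    x=np.array([np.cos(phi),np.sin(phi),0]);y=np.array([0,0,-1.]);z=np.cross(x,y)
    return R.from_matrix(np.stack([x,y,z],1))
def rel(pos,phi,s=None):
    """shift/turn from current pose to TCP pos, tool-x heading phi (nearest of phi, phi+pi unless far)"""
    s=s or telemetry.sense()
    R0=R.from_quat(s['orientation'])
    sh=R0.inv().apply(np.asarray(pos)-s['eef_pos'])*1000
    rv=(R0.inv()*down(phi)).as_rotvec()
    return np.round(sh,1),np.round(rv,4)
def heading(s=None):
    s=s or telemetry.sense()
    M=R.from_quat(s['orientation']).as_matrix()
    return np.arctan2(M[1,0],M[0,0]),M
E
python3 - <<'E'
from h import *
print(heading())
p=cv2.imread('pics/top0.png')
a=cv2.resize(p[200:310,360:470],None,fx=5,fy=5,interpolation=cv2.INTER_CUBIC)
b=cv2.resize(p[195:315,160:280],None,fx=5,fy=5,interpolation=cv2.INTER_CUBIC)
cv2.imwrite('pics/zc.png',a);cv2.imwrite('pics/zh.png',b)
p=cv2.imread('pics/scene0.png')
cv2.imwrite('pics/sc.png',cv2.resize(p[270:390,280:420],None,fx=5,fy=5,interpolation=cv2.INTER_CUBIC))
cv2.imwrite('pics/sh.png',cv2.resize(p[130:240,200:320],None,fx=5,fy=5,interpolation=cv2.INTER_CUBIC))
E
```

```text
(np.float64(1.2800330026235256), array([[ 2.86683268e-01, -3.57507423e-04, -9.58025352e-01],
       [ 9.58024239e-01, -1.46260206e-03,  2.86683481e-01],
       [-1.50370133e-03, -9.99998866e-01, -7.68027624e-05]]))
```

View pics/zc.png

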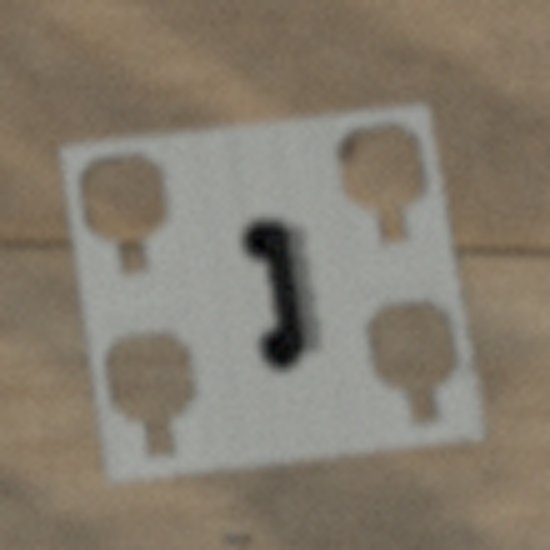

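View pics/zh.png

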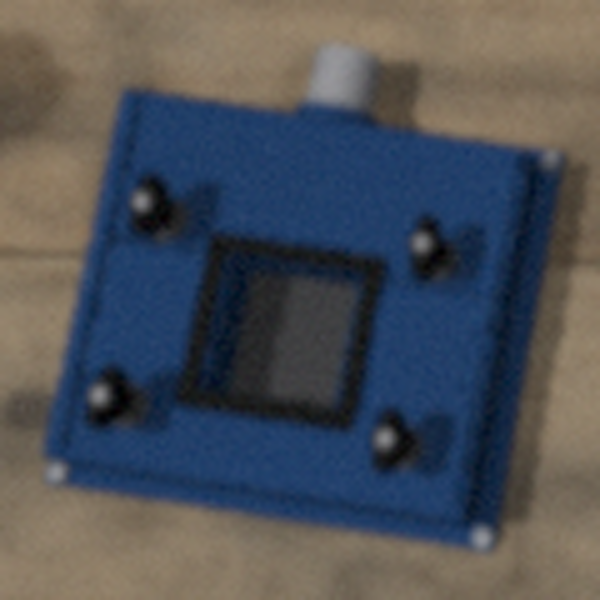

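View pics/sc.png

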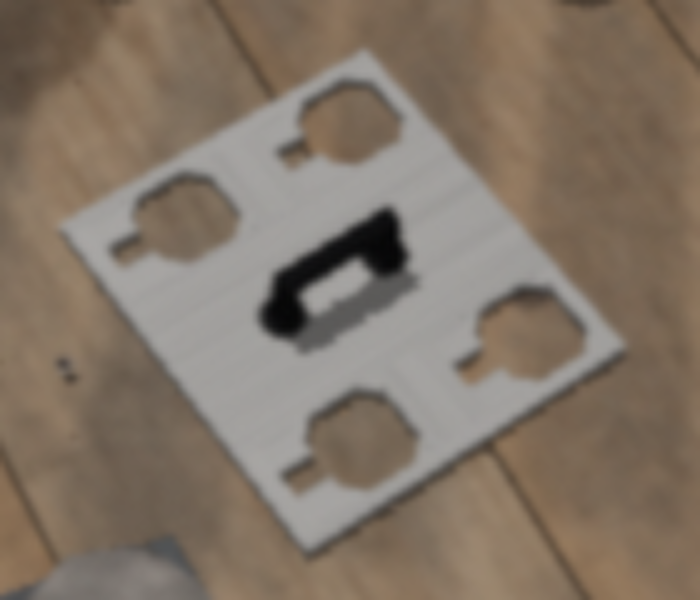

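View pics/sh.png

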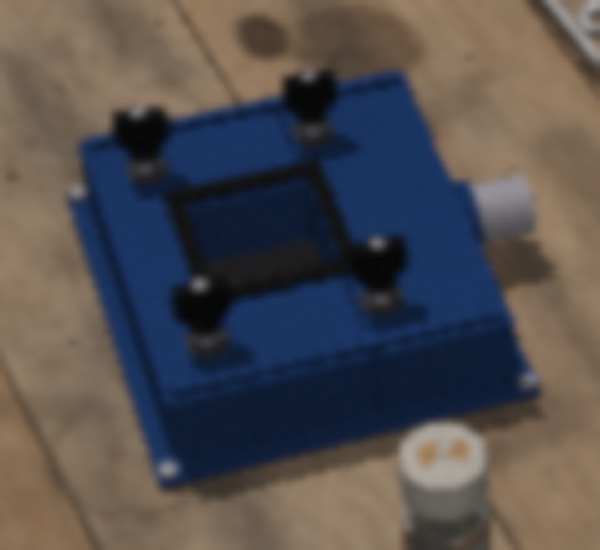

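Run:
```python
from h import *
def fitquad(m):
    cs,_=cv2.findContours(m,cv2.RETR_EXTERNAL,cv2.CHAIN_APPROX_NONE)
    c=max(cs,key=cv2.contourArea); return c
for n,roi in (("top",(360,200,470,310)),("scene",(280,270,420,390))):
    p=cv2.imread(f'pics/{n}0.png'); cp=vision.camera_params(n)
    x0,y0,x1,y1=roi; c=p[y0:y1,x0:x1]; hsv=cv2.cvtColor(c,cv2.COLOR_BGR2HSV)
    m=((hsv[...,1]<40)&(hsv[...,2]>90)).astype(np.uint8)*255
    m=cv2.morphologyEx(m,cv2.MORPH_OPEN,np.ones((3,3)))
    k=fitquad(m).reshape(-1,2)+[x0,y0]
    P=np.array([onplane(cp,u,v,0.006)[:2] for u,v in k])
    r=cv2.minAreaRect((P*1000).astype(np.float32)); print(n,"cover rect",r)
    # handle: black blob
    if n=="top":
        m=(hsv[...,2]<45).astype(np.uint8)*255
        k=fitquad(m).reshape(-1,2)+[x0,y0]; P=np.array([onplane(cp,u,v,0.03)[:2] for u,v in k]); print(cv2.minAreaRect((P*1000).astype(np.float32)))
# housing
cp=vision.camera_params("top");p=cv2.imread('pics/top0.png')
z=lambda x,y:(160+x/5-.4,195+y/5-.4)
for nm,pt in dict(w2=(150,195),w3=(103,385),w1=None,).items() if 0 else []: pass
w=np.array([onplane(cp,*z(*q),0.088) for q in [(150,198),(425,243),(390,438),(103,395)]]);print(w[:,:2])
print("centre",w.mean(0), "yaw x", np.degrees(np.arctan2(*(w[0]+w[1]-w[2]-w[3])[[1,0]])))
g=np.array([onplane(cp,*z(*q),0.054) for q in [(212,238),(385,260),(355,425),(178,402)]]);print("gasket",g.mean(0),g[:,:2])
f=np.array([onplane(cp,*z(*q),0.006) for q in [(56,472),(482,538),(552,157)]]);print("bolts",f[:,:2],(f[0]+f[2])/2)
for n,u,v,zz in (("jar",310,256,.105),("bottle",358,175,.084),("tape",297,180,.019)): print(n,onplane(cp,u,v,zz)[:2])
cs=vision.camera_params("scene")
print("tri gasket top corners",[tri([(cp,*z(*a)),(cs,200+b[0]/5-.4,130+b[1]/5-.4)])*1000 for a,b in (((212,238),(318,165)),((385,260),(355,268)),((178,402),(172,198)))])
```

```text
top cover rect ((584.30224609375, -211.014404296875), (171.6945037841797, 189.6363983154297), 7.776806831359863)
((579.4642944335938, -209.22976684570312), (65.91675567626953, 16.264205932617188), 7.245025634765625)
scene cover rect ((583.6515502929688, -213.28634643554688), (170.1669158935547, 188.77073669433594), 7.667684078216553)
[[0.618097   0.31723072]
 [0.59915986 0.1904866 ]
 [0.50993776 0.20175467]
 [0.5273061  0.33171853]]
centre [0.56362518 0.26029763 0.088     ] yaw x -8.142495748682832
gasket [0.56270646 0.26097032 0.054     ] [[0.60624729 0.29688551]
 [0.59701558 0.21491156]
 [0.51906414 0.2246879 ]
 [0.52849882 0.3073963 ]]
bolts [[0.49913118 0.37726303]
 [0.47063447 0.17051791]
 [0.65877317 0.14418921]] [0.57895217 0.26072612 0.006     ]
jar [0.56926623 0.04012056]
bottle [ 0.76819819 -0.06850657]
tape [0.77505669 0.07958576]
tri gasket top corners [array([608.17809389, 298.73287031,  46.77210009]), array([595.75283889, 215.67519983,  51.77553684]), array([530.10025347, 309.21299422,  46.92529519])]
```

Run:
```python
from h import *
s=telemetry.sense();cp=vision.camera_params("wrist")
R0=R.from_quat(s['orientation'])
Rc=R.from_quat(cp['orientation'])
print("cam origin in tool mm",R0.inv().apply(cp['origin']-s['eef_pos'])*1000)
print("look dir tool",R0.inv().apply(Rc.apply([0,0,-1])),"up",R0.inv().apply(Rc.apply([0,1,0])))
print(s['t'])
for pos,phi in (((0.5,0.30,0.3),np.radians(82)),((0.582,-0.212,0.15),np.radians(97.5)),((0.582,-0.212,0.15),np.radians(97.5-180))):
    print(rel(pos,phi))
for P in ((0.563,0.2605,.054),):print(R0.inv().apply(np.array(P)-s['eef_pos'])*1000)
```

```text
cam origin in tool mm [-1.54493985e-01 -1.62363442e+02  8.02895516e+01]
look dir tool [ 4.66936890e-04  9.55621840e-01 -2.94595793e-01] up [9.27057933e-04 2.94595285e-01 9.55621661e-01]
0.15
(array([-218.9,  -77.9, -393. ]), array([-0.    , -0.1511, -0.0015]))
(array([-685.7,   72.8, -618.3]), array([-2.000e-04, -4.217e-01, -1.500e-03]))
(array([-685.7,   72.8, -618.3]), array([ 2.1000e-03,  2.7199e+00, -3.0000e-04]))
[-238.35244296  168.08561993 -464.6118186 ]
```

Run:
```python
from h import *
print(rel((0.62,0.252,0.25),np.radians(82)))
```

```text
(array([-230.4,  -27.9, -521.7]), array([-0.    , -0.1511, -0.0015]))
```

```bash
python3 -m handwheel '[-15,-5,-35,0,-0.05,0,0, -31,-8,-70,0,-0.1,0,0, -47,-12,-105,0,-0.15,0,0, -62,-16,-140,0,-0.15,0,0, -78,-20,-175,0,-0.15,0,0]'
python3 - <<'E'
from h import *
print(rel((0.62,0.252,0.25),np.radians(82)))
E
```

```text
t: 0.57
eef_pos: [0.3327, 0.4964, 0.2425]
orientation: [0.534, 0.464, -0.464, -0.534]
force: [0.4, -1.3, 0.6]
grip_width: 0.0871
(array([-201.8,   -7.5, -318.6]), array([-0.0001, -0.0007, -0.0003]))
```

```bash
python3 -m handwheel '[-20,-1,-34,0,0,0,0, -40,-2,-68,0,0,0,0, -60,-3,-102,0,0,0,0, -80,-4,-136,0,0,0,0, -100,-5,-170,0,0,0,0]'; python3 -m handwheel '[-20,-1,-32,0,0,0,0, -40,-2,-64,0,0,0,0, -60,-2,-92,0,0,0,0, -80,-2,-116,0,0,0,0, -86,-2,-120,0,0,0,0]';python3 - <<'E'
from h import *
print(rel((0.62,0.252,0.25),np.radians(82)))
p,d=vision.snapshot("wrist"); cv2.imwrite("pics/w1.png",p); 
s=telemetry.sense();cp=vision.camera_params("wrist");import pickle;pickle.dump((s,cp,d),open("pics/w1.pkl","wb"))
print(s['joint_vel'].round(3),s['t'])
E
```

```text
t: 0.98
eef_pos: [0.4871, 0.3734, 0.2475]
orientation: [-0.534, -0.464, 0.464, 0.534]
force: [0.1, 1.2, -0.2]
grip_width: 0.0871
t: 1.4
eef_pos: [0.5969, 0.2658, 0.2489]
orientation: [0.538, 0.461, -0.462, -0.534]
force: [0.2, -1.4, -0.3]
grip_width: 0.087
(array([-10.2,  -1. , -24.9]), array([ 0.0026, -0.0099, -0.0041]))
[-0.042 -0.017 -0.049  0.015 -0.024  0.009 -0.044] 1.45
```

View pics/w1.png

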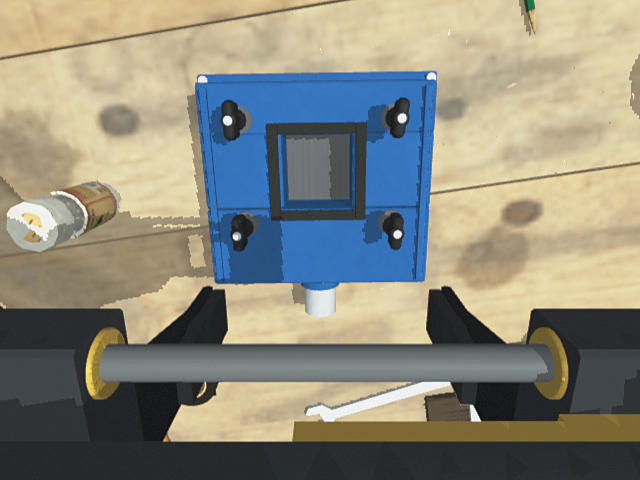

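Run:
```python
from h import *
import pickle
s=telemetry.sense();cp=vision.camera_params("wrist")
p,d=vision.snapshot("wrist"); cv2.imwrite("pics/w2.png",p);pickle.dump((s,cp,d),open("pics/w2.pkl","wb"))
print(s['eef_pos'],s['joint_vel'].round(3),s['t'])
blk=(p.max(2)<60).astype(np.uint8)*255; blk[290:]=0; blk[:,:200]=0;blk[:,440:]=0
cs,_=cv2.findContours(blk,cv2.RETR_EXTERNAL,cv2.CHAIN_APPROX_NONE)
for c in cs:
    if cv2.contourArea(c)<60: continue
    r=cv2.minAreaRect(c); print("blob",[np.round(x,1) for x in r],cv2.contourArea(c))
    if cv2.contourArea(c)>2000:
        q=cv2.boxPoints(r); G=np.array([onplane(cp,*a,0.054) for a in q]); print("gasket",G.mean(0),np.round(G*1000,1)); e=[G[(i+1)%4]-G[i] for i in range(4)]; print([np.linalg.norm(x)*1000 for x in e],[np.degrees(np.arctan2(x[1],x[0])) for x in e])
cv2.imwrite("pics/w2z.png",cv2.resize(p[60:300,190:450],None,fx=3,fy=2.5,interpolation=cv2.INTER_CUBIC)[:600,:800])
```

```text
[0.59585884 0.26655503 0.24893625] [-0.042 -0.017 -0.049  0.015 -0.024  0.009 -0.044] 1.45
blob [array([240.9, 234.1]), array([21.7, 36.3]), np.float64(4.8)] 541.0
blob [array([391.7, 232.1]), array([36.1, 20.5]), np.float64(85.6)] 491.0
blob [array([315.5, 172.7]), array([95.6, 98.2]), np.float64(89.2)] 2563.0
gasket [0.56473226 0.26083616 0.054     ] [[518.5 226.2  54. ]
 [529.7 307.3  54. ]
 [611.3 298.3  54. ]
 [599.5 211.5  54. ]]
[np.float64(81.8838594314537), np.float64(82.16999233389006), np.float64(87.6767812138905), np.float64(82.35272852980617)] [np.float64(82.13501517316904), np.float64(-6.273326543962202), np.float64(-97.77376695762247), np.float64(169.69192870454162)]
blob [array([232., 122.]), array([38., 24.]), np.float64(90.0)] 650.5
blob [array([396. , 119.5]), array([39., 22.]), np.float64(90.0)] 593.5
```

View pics/w2z.png

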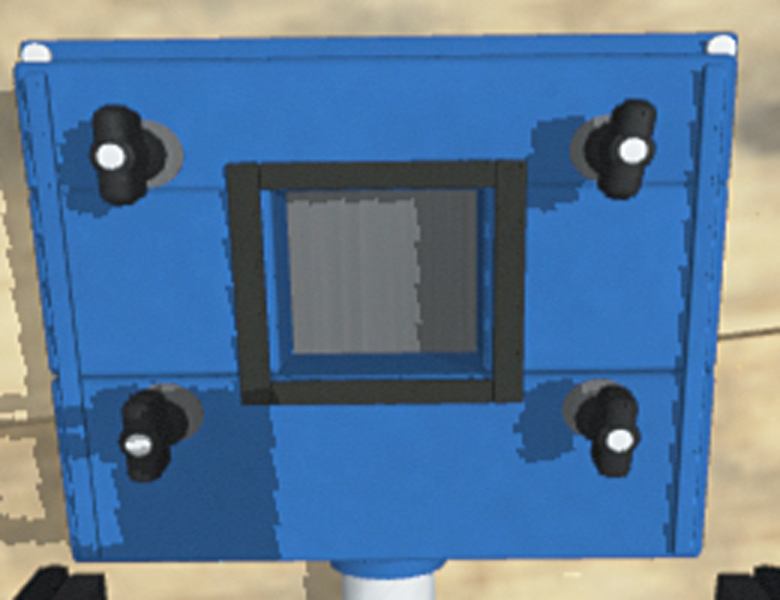

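Run:
```python
from h import *
import pickle
s,cp,d=pickle.load(open("pics/w2.pkl","rb"))
f=lambda q:(190+(q[0]+.5)/3-.5,60+(q[1]+.5)/2.5-.5)
# wing order 1(+x,+y):right-bottom ; 2(-x,+y): right-top; 3 left-top; 4 left-bottom
W=np.array([onplane(cp,*f(q),0.0905)[:2] for q in [(620,440),(633,150),(110,155),(138,445)]])
L=np.array([(45,65),(-45,65),(-45,-65),(45,-65)])/1000
G=np.array([onplane(cp,*f(q),0.054)[:2] for q in [(522,402),(526,162),(228,165),(243,404)]])
LG=np.array([(42,42),(-42,42),(-42,-42),(42,-42)])/1000
for A,B in ((W,L),(G,LG)):
    a=A-A.mean(0);H=B.T@a; th=np.arctan2((B[:,0]*a[:,1]-B[:,1]*a[:,0]).sum(),(B*a).sum())
    print(A.mean(0),np.degrees(th)); c,sn=np.cos(th),np.sin(th); print(np.round((a-B@np.array([[c,sn],[-sn,c]]))*1000,1))
```

```text
[0.56485692 0.26122738] -7.869365937702276
[[ 0.1  0.2]
 [-0.1  0.1]
 [-0.3 -0. ]
 [ 0.2 -0.2]]
[0.56505691 0.26143442] -7.948161159132757
[[-0.8 -0.3]
 [ 0.7 -0.7]
 [ 0.9  0.4]
 [-0.8  0.6]]
```

Run:
```python
from h import *
print(rel((0.635,-0.205,0.22),np.radians(97.5)))
```

```text
(array([-463.8,   29.7, -109.6]), array([-0.0003, -0.2769, -0.0015]))
```

```bash
python3 -m handwheel '[-38,0,-9,0,-0.06,0,0, -76,0,-18,0,-0.12,0,0, -114,0,-27,0,-0.18,0,0, -152,0,-36,0,-0.24,0,0, -190,0,-45,0,-0.277,0,0]';python3 - <<'E'
from h import *
print(rel((0.635,-0.205,0.22),np.radians(97.5)))
E
```

```text
t: 1.92
eef_pos: [0.6097, 0.0798, 0.2496]
orientation: [0.463, 0.535, -0.534, -0.463]
force: [0.7, -0.4, -0.5]
grip_width: 0.0869
(array([-285.5,   29.1,   15.5]), array([-0.    ,  0.0122,  0.0017]))
```

```bash
python3 -m handwheel '[-38,4,2,0,0,0,0, -76,8,4,0,0,0,0, -114,12,6,0,0,0,0, -152,16,8,0,0,0,0, -190,20,10,0,0,0,0]';python3 -m handwheel '[-38,4,2,0,0,0,0, -76,8,4,0,0,0,0, -86,8,4,0,0,0,0,-86,8,4,0,0,0,0,-86,8,4,0,0,0,0]'
python3 - <<'E'
from h import *
import pickle
s=telemetry.sense();cp=vision.camera_params("wrist")
p,d=vision.snapshot("wrist"); cv2.imwrite("pics/w3.png",p);pickle.dump((s,cp,d),open("pics/w3.pkl","wb"))
print(s['eef_pos'],s['joint_vel'].round(3),s['t'],rel((0.582,-0.212,0.12),np.radians(97.5)))
E
```

```text
t: 2.33
eef_pos: [0.6265, -0.1096, 0.2294]
orientation: [0.463, 0.534, -0.533, -0.464]
force: [1.2, -0.3, 0.9]
grip_width: 0.0869
t: 2.75
eef_pos: [0.6345, -0.1948, 0.2212]
orientation: [0.464, 0.534, -0.533, -0.465]
force: [0.0, 0.4, -0.4]
grip_width: 0.087
[ 0.63448946 -0.19476554  0.22118521] [-0.03  -0.01  -0.031  0.001 -0.007  0.001  0.002] 2.75 (array([-11.3, 101.3,  55. ]), array([0.0003, 0.0087, 0.0025]))
```

View pics/w3.png

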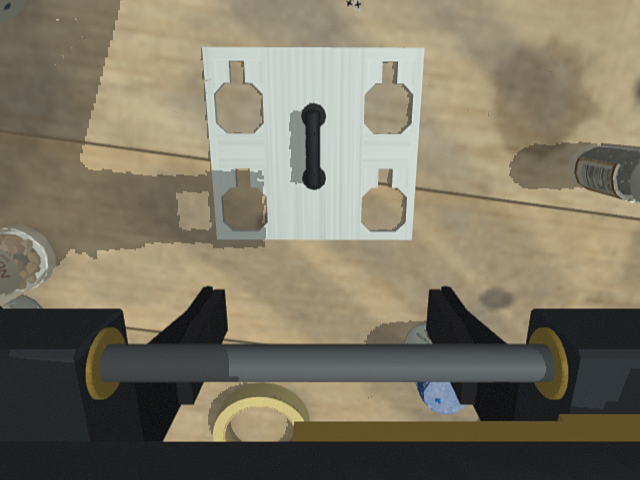

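Run:
```python
from h import *
import pickle
s,cp,d=pickle.load(open("pics/w3.pkl","rb"))
p=cv2.imread("pics/w3.png")
C=np.array([onplane(cp,*q,0.006)[:2] for q in [(203,47.5),(424,47.5),(411.5,240),(217,240)]])
B=np.array([(-62,-93),(-62,93),(106,93),(106,-93)])/1000
B0=B-B.mean(0);a=C-C.mean(0)
th=np.arctan2((B0[:,0]*a[:,1]-B0[:,1]*a[:,0]).sum(),(B0*a).sum());c,sn=np.cos(th),np.sin(th)
M=np.array([[c,-sn],[sn,c]])
print("centre",C.mean(0),np.degrees(th),np.round((a-B0@M.T)*1000,1))
org=C.mean(0)-M@[.022,0]; h=org+M@[.02,0]; print("handle from plate",h)
blk=(p.max(2)<60).astype(np.uint8)*255; blk[270:]=0;blk[:,:280]=0;blk[:,350:]=0;blk[:80]=0
cs,_=cv2.findContours(blk,cv2.RETR_EXTERNAL,cv2.CHAIN_APPROX_NONE);k=max(cs,key=cv2.contourArea)
r=cv2.minAreaRect(k);print(r)
Q=[onplane(cp,*q,0.04)[:2] for q in [(312,115),(315,178)]];print("bar ends top",Q,np.mean(Q,0))
for q in [(313,112),(313,146),(315,178)]: print(d[q[1],q[0]])
for q in ((0.582,-0.212,0.12),(*h,0.10)): print(rel(q,th+np.pi/2))
```

```text
centre [ 0.58746071 -0.21251744] 7.693676434223261 [[-0.1  0.8]
 [-0.4 -0.4]
 [ 0.1 -0.2]
 [ 0.4 -0.2]]
handle from plate [ 0.58547872 -0.21278519]
((313.0, 146.0), (84.0, 22.0), 90.0)
bar ends top [array([ 0.55749549, -0.21700983]), array([ 0.60689812, -0.20822176])] [ 0.5821968  -0.21261579]
0.32890594
0.33605185
0.34338832
(array([-11.3, 101.3,  55. ]), array([0.0003, 0.0053, 0.0025]))
(array([-12.6, 121.2,  51.6]), array([0.0003, 0.0053, 0.0025]))
```

```bash
python3 -m handwheel '[-5,35,20,0,0.005,0,0, -12,70,40,0,0.005,0,0, -12.6,105,52.5,0,0.005,0.002,0, -12.6,140,52.5,0,0.005,0.002,0, -12.6,160,52.5,0,0.005,0.002,0]' 45
python3 - <<'E'
from h import *
print(rel((0.5845,-0.2127,0.016),np.radians(97.69)))
E
```

```text
t: 3.22
eef_pos: [0.582, -0.212, 0.0581]
orientation: [-0.464, -0.532, 0.533, 0.467]
force: [-0.6, 0.3, -0.0]
grip_width: 0.0868
(array([-1.1, 42. , -2.6]), array([-0.0033,  0.0005,  0.002 ]))
```

```bash
python3 -m handwheel '[0,25,0,0,0,0,0.3, 0,44,-1,0,0,0,0.5, 0,44,-1,0,0,0,0.6, 0,44,-1,0,0,0,1, 0,44,-1,0,0,0,1]' 45; python3 -m handwheel '[0,0,0,0,0,0,1, 0,0,0,0,0,0,1, 0,0,0,0,0,0,1]' 45
python3 - <<'E'
from h import *
s=telemetry.sense();print(s['eef_pos'],s['grip_width'],s['force'],np.degrees(heading()[0]),s['t'])
print(rel((0.5845,-0.2127,0.016),np.radians(97.69)))
E
```

```text
t: 3.63
eef_pos: [0.5865, -0.2148, 0.019]
orientation: [0.467, 0.532, -0.532, -0.464]
force: [-0.5, -1.3, -0.2]
grip_width: 0.0615
t: 3.88
eef_pos: [0.5858, -0.2164, 0.0189]
orientation: [-0.467, -0.532, 0.532, 0.465]
force: [-0.2, -0.2, -0.3]
grip_width: 0.0415
[ 0.5858292  -0.21643035  0.01892252] 0.04145992003740387 [-0.19952157 -0.23199419 -0.33360205] 97.52806974750465 3.8833
(array([3.9, 2.9, 0.8]), array([ 0.0022, -0.0028, -0.0025]))
```

```bash
python3 -m handwheel '[3.5,2,0.5,0,0,0,1, 3.5,2,0.5,0,0,0,1, 3.5,2,0.5,0,0,0,1, 3.5,2,0.5,0,0,0,1, 3.5,2,0.5,0,0,0,1]' 45
python3 - <<'E'
from h import *
s=telemetry.sense();print(s['eef_pos'],s['grip_width'],s['force'],np.degrees(heading()[0]),s['t'])
E
```

```text
t: 4.3
eef_pos: [0.584, -0.2131, 0.0156]
orientation: [-0.467, -0.531, 0.532, 0.466]
force: [-0.6, -0.3, 0.1]
grip_width: 0.0114
[ 0.58395842 -0.21306419  0.01555002] 0.011363340476787996 [-0.57160518 -0.27451209  0.10405289] 97.51934106111308 4.3
```

```bash
python3 -m handwheel '[0,0,0,0,0,0,1, 0,-15,0,0,0,0,1, 0,-45,0,0,0,0,1, 0,-80,0,0,0,0,1, 0,-115,0,0,0,0,1]' 45; python3 -m handwheel '[0,-25,0,0,0,0,1, 10,-40,0,0,0.05,0,1, 35,-40,0,0,0.1,0,1, 68,-40,0,0,0.16,0,1, 100,-40,0,0,0.2,0,1]' 45
python3 - <<'E'
from h import *
s=telemetry.sense();print(s['eef_pos'],s['grip_width'],s['force'],np.degrees(heading()[0]),s['t'])
print(rel((0.553,0.2628,0.17),np.radians(82.13)))
E
```

```text
t: 4.72
eef_pos: [0.5822, -0.2123, 0.1297]
orientation: [-0.465, -0.53, 0.533, 0.467]
force: [1.0, -0.7, -3.3]
grip_width: 0.0113
t: 5.13
eef_pos: [0.5696, -0.1132, 0.1695]
orientation: [0.518, 0.48, -0.482, -0.518]
force: [1.1, 0.9, -5.1]
grip_width: 0.0115
[ 0.56961523 -0.1131624   0.16946226] 0.011518786658255465 [ 1.10347768  0.88880809 -5.12544309] 85.75269768760653 5.1333
(array([373.7,  -1.2,  44.4]), array([-0.0012,  0.0632, -0.0019]))
```

```bash
python3 -m handwheel '[38,0,4,0,0.03,0,1, 76,0,9,0,0.063,0,1, 114,0,14,0,0.063,0,1, 152,0,18,0,0.063,0,1, 190,0,22,0,0.063,0,1]' 45; python3 -m handwheel '[36,0,4,0,0,0,1, 72,0,9,0,0,0,1, 108,0,14,0,0,0,1, 134,0,18,0,0,0,1, 150,0,18,0,0,0,1]' 45
python3 - <<'E'
from h import *
s=telemetry.sense();print(s['eef_pos'],s['grip_width'],s['force'],np.degrees(heading()[0]),s['t'])
print(rel((0.553,0.2628,0.17),np.radians(82.13)))
E
```

```text
t: 5.55
eef_pos: [0.5606, 0.079, 0.1688]
orientation: [0.532, 0.465, -0.467, -0.532]
force: [0.6, 0.1, -4.7]
grip_width: 0.0112
t: 5.97
eef_pos: [0.5614, 0.2334, 0.1681]
orientation: [-0.53, -0.466, 0.468, 0.531]
force: [-0.3, 0.2, -4.8]
grip_width: 0.0114
[0.56143033 0.2333924  0.1681127 ] 0.011429344054506184 [-0.33450696  0.21868992 -4.83363754] 82.75440422721917 5.9667
(array([28.1, -1.9, 12.1]), array([-0.003 ,  0.0109, -0.0012]))
```

```bash
python3 -m handwheel '[14,0,6,0,0.01,0,1, 22,0,8,0,0.01,0,1, 22,0,8,0,0.01,0,1, 22,0,8,0,0.01,0,1]' 45
python3 - <<'E'
from h import *
import pickle
s=telemetry.sense();cp=vision.camera_params("wrist")
p,d=vision.snapshot("wrist"); cv2.imwrite("pics/w4.png",p);pickle.dump((s,cp,d),open("pics/w4.pkl","wb"))
print(s['eef_pos'],s['grip_width'],s['force'],np.degrees(heading()[0]),s['t'])
print(rel((0.553,0.2628,0.17),np.radians(82.13)))
E
```

```text
t: 6.3
eef_pos: [0.5589, 0.25, 0.169]
orientation: [0.535, 0.462, -0.464, -0.533]
force: [0.3, -1.1, -4.5]
grip_width: 0.0112
[0.55887544 0.25000514 0.16904845] 0.011207422918832597 [ 0.27986588 -1.10471826 -4.48246614] 81.76351065094389 6.3
(array([12.6, -0.8,  8.1]), array([ 0.0005, -0.0064, -0.0037]))
```

View pics/w4.png

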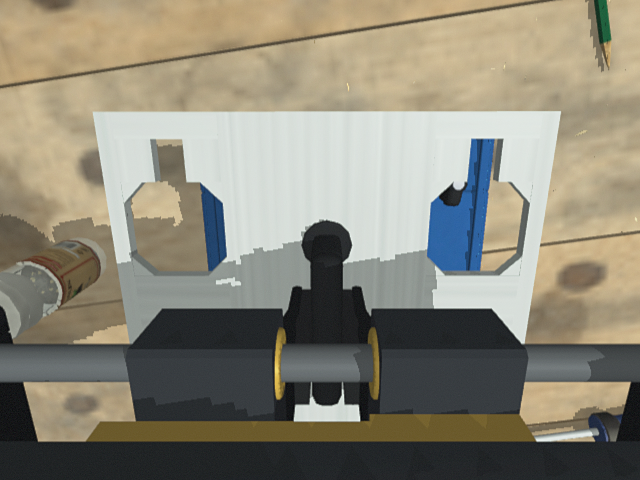

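```bash
cat > cov.py <<'E'
from h import *
HC=np.array([0.5649,0.2612]);HY=np.radians(-7.87)
def cov(cp,eef,c1,c2,dz=-0.0096):
    z=eef[2]+dz
    a=onplane(cp,*c1,z)[:2];b=onplane(cp,*c2,z)[:2]  # (-62,-93) , (-62,+93)
    e=b-a;print("len",np.linalg.norm(e)*1000); yaw=np.arctan2(e[1],e[0])-np.pi/2
    x=np.array([np.cos(yaw),np.sin(yaw)]);org=(a+b)/2+.062*x
    M=np.array([[np.cos(HY),np.sin(HY)],[-np.sin(HY),np.cos(HY)]])
    print("yaw cover",np.degrees(yaw),"rel",np.degrees(yaw-HY),"org in housing mm",M@(org-HC)*1000)
    print("handle-eef mm (world)",(org+.02*x-eef[:2])*1000)
E
python3 - <<'E'
from cov import *
import pickle
s,cp,d=pickle.load(open("pics/w4.pkl","rb"))
cov(cp,s['eef_pos'],(94,111.5),(560.5,111.5)); print(np.degrees(heading(s)[0])-90)
E
```

```text
len 185.47310361639228
yaw cover -8.19644397644785 rel -0.32644397644784884 org in housing mm [-23.54489965 -11.9073404 ]
handle-eef mm (world) [ 0.86670308 -0.22776885]
-8.152694332872457
```

```bash
python3 -m handwheel '[8,0,6,0,-0.005,0,1, 12,10,8.5,0,-0.006,0,1, 12,30,8.5,0,-0.006,0.003,1, 12,47,8.5,0,-0.006,0.003,1, 12,47,8.5,0,-0.006,0.003,1]' 45; python3 -m handwheel '[0,0,0,0,0,0,1, 0,0,0,0,0,0,1,0,0,0,0,0,0,1]' 45;  python3 - <<'E'
from cov import *
import pickle
s=telemetry.sense();cp=vision.camera_params("wrist")
p,d=vision.snapshot("wrist"); cv2.imwrite("pics/w5.png",p);pickle.dump((s,cp,d),open("pics/w5.pkl","wb"))
print(s['eef_pos'],s['grip_width'],s['force'],np.degrees(heading()[0]),s['t'])
print(rel((0.553,0.2628,0.17),np.radians(82.13)))
cov(cp,s['eef_pos'],(94,111.5),(560.5,111.5))
p,d=vision.snapshot("scene"); cv2.imwrite("pics/s5.png",cv2.resize(p[110:250,190:330],None,fx=4,fy=4,interpolation=cv2.INTER_CUBIC))
E
```

```text
t: 6.77
eef_pos: [0.5489, 0.2634, 0.118]
orientation: [0.533, 0.461, -0.469, -0.532]
force: [-1.5, -0.9, -6.2]
grip_width: 0.0113
t: 7.02
eef_pos: [0.553, 0.2648, 0.124]
orientation: [0.534, 0.465, -0.465, -0.531]
force: [-0.0, 0.2, -4.0]
grip_width: 0.0116
[0.55301091 0.26481719 0.12403685] 0.01155339976359118 [-0.03965295  0.23038117 -4.01114917] 82.20665306317301 7.0167
(array([ -2.2, -45.9,  -0.4]), array([ 0.0026,  0.0013, -0.0032]))
len 185.27751610763977
yaw cover -7.83656629934156 rel 0.03343370065844009 org in housing mm [-31.36872623   1.85838021]
handle-eef mm (world) [ 0.88349768 -0.20807823]
```

View pics/w5.png

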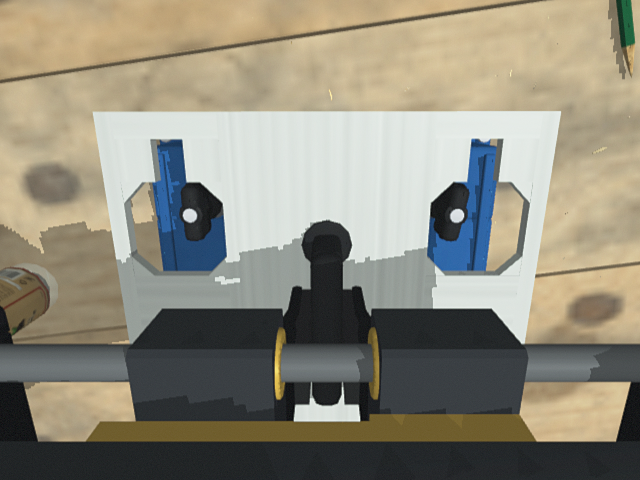

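View pics/s5.png

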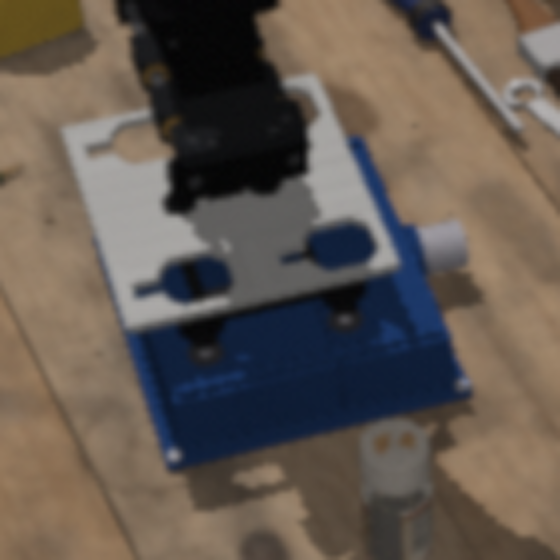

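```bash
python3 -m handwheel '[-1.9,0,0.6,0,0,0.002,1, -1.9,5,0.6,0,0,0.003,1, -1.9,14,0.6,0,0,0.003,1, -1.9,23,0.6,0,0,0.003,1, -1.9,30,0.6,0,0,0.003,1]' 45
python3 - <<'E'
from cov import *
s=telemetry.sense();cp=vision.camera_params("wrist")
p,d=vision.snapshot("wrist"); cv2.imwrite("pics/w6.png",p)
print(s['eef_pos'],s['grip_width'],s['force'],np.degrees(heading()[0]),s['t'])
cov(cp,s['eef_pos'],(94,111.5),(560.5,111.5))
E
```

```text
t: 7.53
eef_pos: [0.5505, 0.2622, 0.0908]
orientation: [0.535, 0.462, -0.468, -0.531]
force: [0.0, 0.7, -6.0]
grip_width: 0.0114
[0.55045744 0.26216437 0.09084379] 0.011431449186340563 [ 4.22457981e-04  7.00290334e-01 -6.03582646e+00] 82.2283077621299 7.5333
len 185.57760149424374
yaw cover -7.821495759131081 rel 0.04850424086891864 org in housing mm [-33.58693257  -1.46325265]
handle-eef mm (world) [ 0.78555742 -0.53666429]
```

View pics/w6.png

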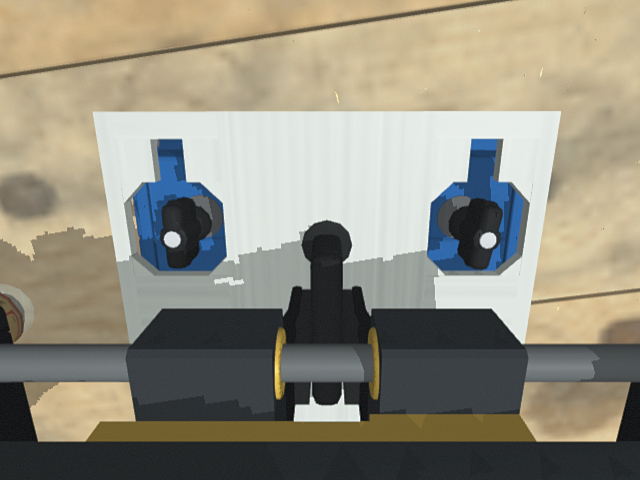

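```bash
python3 -m handwheel '[0.5,1,-0.5,0,0,0,1, 0.7,8,-0.8,0,0,0,1, 0.7,14,-0.8,0,0,0,1, 0.7,18,-0.8,0,0,0,1, 0.7,19,-0.8,0,0,0,1]' 45
python3 - <<'E'
from cov import *
s=telemetry.sense();cp=vision.camera_params("wrist")
p,d=vision.snapshot("wrist"); cv2.imwrite("pics/w7.png",p)
print(s['eef_pos'],s['grip_width'],s['force'],np.degrees(heading()[0]),s['t'])
cov(cp,s['eef_pos'],(94,111.5),(560.5,111.5))
E
```

```text
t: 8.0
eef_pos: [0.5515, 0.2626, 0.0724]
orientation: [0.535, 0.462, -0.468, -0.531]
force: [-0.7, -0.6, -5.8]
grip_width: 0.0113
[0.55146736 0.26258398 0.07242338] 0.01130434515086716 [-0.68911655 -0.60269545 -5.77335623] 82.22389276180733 8.0
len 185.58972557423468
yaw cover -7.824433010632079 rel 0.04556698936792096 org in housing mm [-32.64071353  -0.89530903]
handle-eef mm (world) [ 0.79056334 -0.52425961]
```

View pics/w7.png

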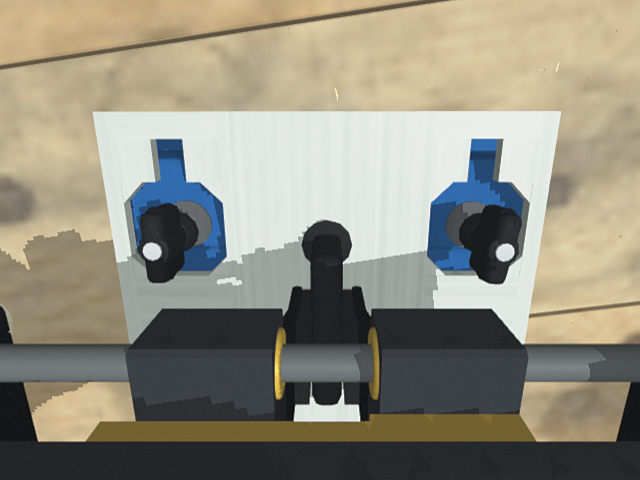

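```bash
python3 -m handwheel '[0.5,2,0,0,0,0,1, 0.5,3,0,0,0,0,1, 0.5,3.5,0,0,0,0,1, 0.5,4,0,0,0,0,1]' 45
python3 - <<'E'
from cov import *
s=telemetry.sense();cp=vision.camera_params("wrist")
print(s['eef_pos'],s['grip_width'],s['force'],np.degrees(heading()[0]),s['t'])
cov(cp,s['eef_pos'],(94,111.5),(560.5,111.5))
E
```

```text
t: 8.38
eef_pos: [0.5523, 0.2634, 0.0698]
orientation: [0.535, 0.463, -0.467, -0.531]
force: [-0.1, -0.1, -3.8]
grip_width: 0.0112
[0.55229687 0.26344352 0.06979256] 0.011228105678424844 [-0.14886288 -0.14467012 -3.81355228] 82.2213211642855 8.3833
len 185.44179376193983
yaw cover -7.823147742153553 rel 0.04685225784644685 org in housing mm [-31.90775791   0.14093111]
handle-eef mm (world) [ 0.82905428 -0.45723384]
```

```bash
python3 -m handwheel '[0,1,0,0,0,0,1, 0,1.5,0,0,0,0,1, 0,1.5,0,0,0,0,1]' 45
```

```text
t: 8.63
eef_pos: [0.5524, 0.2634, 0.0695]
orientation: [0.535, 0.463, -0.467, -0.531]
force: [-4.6, -1.8, 4.8]
grip_width: 0.0116
```

```bash
python3 -m handwheel '[0,0,-6,0,0,0,1, 0,0,-13,0,0,0,1, 0,0,-20,0,0,0,1, 0,0,-26,0,0,0,1, 0,0,-30,0,0,0,1]' 45;  python3 - <<'E'
from cov import *
s=telemetry.sense();cp=vision.camera_params("wrist")
p,d=vision.snapshot("wrist"); cv2.imwrite("pics/w8.png",p)
print(s['eef_pos'],s['grip_width'],s['force'],np.degrees(heading()[0]),s['t'])
cov(cp,s['eef_pos'],(94,111.5),(560.5,111.5))
E
```

```text
t: 9.05
eef_pos: [0.5807, 0.2614, 0.0695]
orientation: [0.533, 0.463, -0.467, -0.532]
force: [-8.6, 0.2, 7.8]
grip_width: 0.0114
[0.5806953  0.26144035 0.06949218] 0.0114413563018934 [-8.60381806  0.17155529  7.84456633] 82.2787228980065 9.05
len 185.67880335362617
yaw cover -7.740786340591561 rel 0.12921365940843915 org in housing mm [-3.5276696   2.13247565]
handle-eef mm (world) [ 0.81999792 -0.33875941]
```

View pics/w8.png

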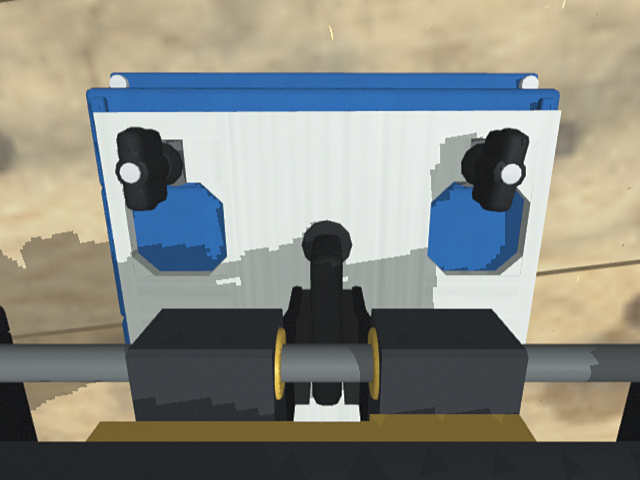

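```bash
python3 -m handwheel '[-2.2,0,0,0,0.002,0,1, -2.4,0,-2,0,0.002,0,1, -2.4,0,-4,0,0.002,0,1, -2.4,0,-4.5,0,0.002,0,1]' 45;  python3 - <<'E'
from cov import *
s=telemetry.sense();cp=vision.camera_params("wrist")
p,d=vision.snapshot("wrist"); cv2.imwrite("pics/w9.png",p)
print(s['eef_pos'],s['grip_width'],s['force'],np.degrees(heading()[0]),s['t'])
cov(cp,s['eef_pos'],(94,111.5),(560.5,111.5))
E
```

```text
t: 9.43
eef_pos: [0.5847, 0.259, 0.0695]
orientation: [0.534, 0.463, -0.467, -0.532]
force: [-6.9, 2.5, 7.7]
grip_width: 0.0113
[0.5847172  0.25896893 0.06945564] 0.011308359303596052 [-6.93887928  2.52902589  7.71904795] 82.2036305163559 9.4333
len 185.67423983529767
yaw cover -7.84137178470183 rel 0.028628215298170376 org in housing mm [0.80394837 0.3241789 ]
handle-eef mm (world) [ 0.83655407 -0.28650758]
```

View pics/w9.png

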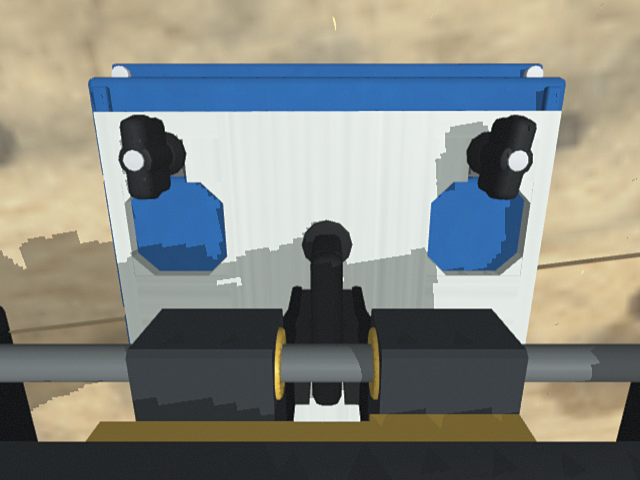

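```bash
python3 -m handwheel '[0,0,0,0,0,0,0.6, 0,0,0,0,0,0,0.6, 0,0,0,0,0,0,0.6, 0,0,0,0,0,0,0.6]' 30;  python3 - <<'E'
from cov import *
s=telemetry.sense();cp=vision.camera_params("wrist")
p,d=vision.snapshot("wrist"); cv2.imwrite("pics/w10.png",p)
print(s['eef_pos'],s['grip_width'],s['force'],np.degrees(heading()[0]),s['t'],s['qpos'])
M=np.array([[np.cos(HY),-np.sin(HY)],[np.sin(HY),np.cos(HY)]])
for q in ((133,160),(517.5,160)): print(onplane(cp,*q,.0905)[:2])
for l in ((-45,-65),(-45,65)): print(HC+M@np.array(l)/1000)
E
```

```text
t: 9.82
eef_pos: [0.5867, 0.2555, 0.068]
orientation: [0.536, 0.462, -0.466, -0.531]
force: [0.2, -0.1, -0.8]
grip_width: 0.0298
[0.58666274 0.25551898 0.06804612] 0.029768976684625807 [ 0.20530196 -0.05214702 -0.81364888] 82.06016318457891 9.8167 [-0.60753171  0.41540782  0.18907234  1.65380538 -0.07708018  1.08343449
  1.03430298]
[0.51280139 0.20028116]
[0.53056279 0.32761655]
[0.51142366 0.20297388]
[0.52922403 0.33174945]
```

View pics/w10.png

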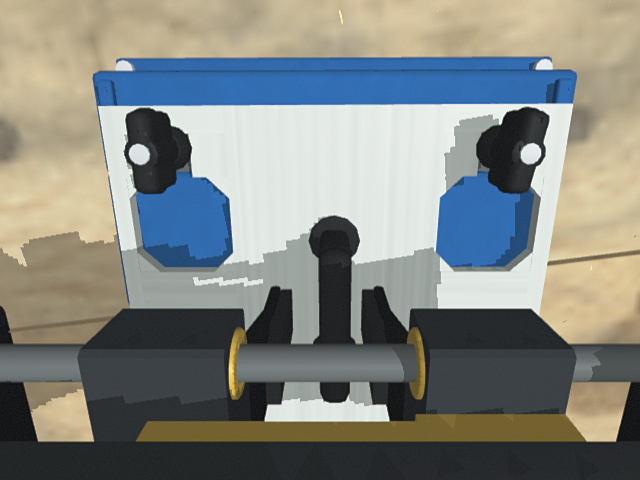

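```bash
cat >> cov.py <<'E'
MH=np.array([[np.cos(HY),-np.sin(HY)],[np.sin(HY),np.cos(HY)]])
WL={1:(45,65),2:(-45,65),3:(-45,-65),4:(45,-65)}
def wing(i): return HC+MH@np.array(WL[i])/1000
E
python3 - <<'E'
from cov import *
cp=vision.camera_params("wrist")
for q in ((139,153),(531.5,153)): print(onplane(cp,*q,.0905)[:2])
print(wing(3),wing(2),wing(1),wing(4))
print(rel((*wing(1),0.12),np.radians(83.8)))
E
```

```text
[0.51069744 0.20301111]
[0.52873766 0.33227388]
[0.51142366 0.20297388] [0.52922403 0.33174945] [0.61837634 0.31942612] [0.60057597 0.19065055]
(array([ 67.2, -52.5, -22.8]), array([ 0.0012, -0.0304, -0.0083]))
```

```bash
python3 -m handwheel '[0,-35,0,0,-0.01,-0.004,0.6, 12,-50,-5,0,-0.02,-0.008,0.6, 45,-52,-16,0,-0.03,-0.008,0.6, 67,-52,-23,0,-0.03,-0.008,0.6, 67,-52,-23,0,-0.03,-0.008,0.6]' 30;python3 -m handwheel '[0,0,0,0,0,0,0.6,0,0,0,0,0,0,0.6]'
python3 - <<'E'
from cov import *
s=telemetry.sense();cp=vision.camera_params("wrist")
print(s['eef_pos'],s['grip_width'],s['t'],s['joint_vel'].round(3))
p,d=vision.snapshot("wrist"); cv2.imwrite("pics/w11.png",p)
print(rel((*wing(1),0.068),np.radians(83.8)))
E
```

```text
t: 10.28
eef_pos: [0.6186, 0.326, 0.1197]
orientation: [-0.524, -0.475, 0.472, 0.526]
force: [-0.4, 0.7, 0.7]
grip_width: 0.0346
t: 10.45
eef_pos: [0.618, 0.3185, 0.1189]
orientation: [0.527, 0.472, -0.473, -0.526]
force: [-0.1, -0.3, -0.2]
grip_width: 0.0348
[0.61799603 0.31853538 0.11890587] 0.03484268453301258 10.45 [ 0.007 -0.012  0.011  0.013 -0.    -0.002 -0.002]
(array([ 1.5, 51.1, -0.1]), array([ 0.0001, -0.0011, -0.0016]))
```

View pics/w11.png

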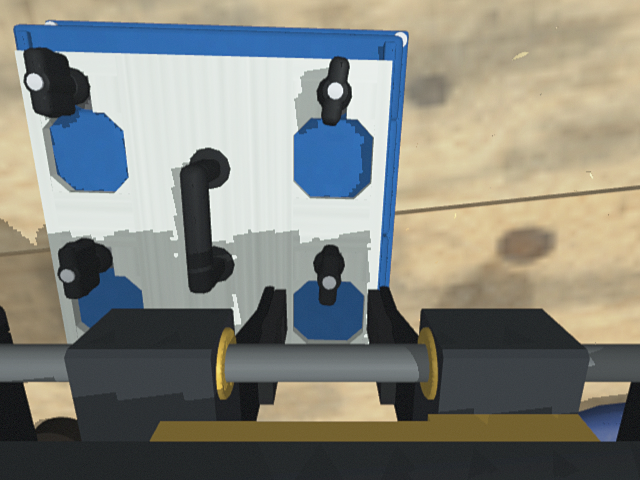

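```bash
python3 -m handwheel '[1,20,0,0,0,0,0.65, 1.2,40,0,0,0,0,0.7, 1.2,50,0,0,0,0,0.7, 1.2,50,0,0,0,0,1, 1.2,50,0,0,0,0,1]' 30;python3 -m handwheel '[0,0,0,0,0,0,1,0,0,0,0,0,0,1,0,0,0,0,0,0,1]' 30
python3 - <<'E'
from cov import *
s=telemetry.sense()
print(s['eef_pos'],s['grip_width'],s['t'],s['force'])
print(rel((*wing(1),0.068),np.radians(83.8)))
E
```

```text
t: 10.92
eef_pos: [0.618, 0.32, 0.0693]
orientation: [0.527, 0.472, -0.472, -0.526]
force: [-0.5, 1.0, 0.0]
grip_width: 0.0194
t: 11.17
eef_pos: [0.6191, 0.3197, 0.0709]
orientation: [0.527, 0.472, -0.472, -0.526]
force: [-1.2, -4.1, 1.9]
grip_width: 0.0091
[0.61905896 0.31965182 0.07093397] 0.00908924817373497 11.1667 [-1.18635228 -4.07433436  1.92377792]
(array([-0.3,  2.9,  0.7]), array([ 0.0018, -0.0008, -0.0009]))
```

```bash
python3 -m handwheel '[0,0,0,0,0.12,0,1, 0,0.3,0,0,0.24,0,1, 0,0.5,0,0,0.36,0,1, 0,0.5,0,0,0.48,0,1, 0,0.7,0,0,0.6,0,1]' 30;python3 -m handwheel '[0,0,0,0,0.12,0,1, 0,0.3,0,0,0.2,0,1, 0,0.3,0,0,0.2,0,1]' 30
python3 - <<'E'
from cov import *
s=telemetry.sense()
print(s['eef_pos'],s['grip_width'],s['t'],s['force'],s['ft_torque'],np.degrees(heading(s)[0]))
E
```

```text
t: 11.58
eef_pos: [0.6187, 0.3188, 0.0701]
orientation: [0.644, 0.293, -0.294, -0.642]
force: [-2.0, -6.0, 3.6]
grip_width: 0.0087
t: 11.83
eef_pos: [0.6185, 0.3186, 0.0698]
orientation: [0.67, 0.228, -0.229, -0.668]
force: [-2.9, -6.2, 4.2]
grip_width: 0.009
[0.61846034 0.31860533 0.06983207] 0.00900516814926451 11.8333 [-2.89446762 -6.24793922  4.16921637] [-1.41133299  0.69529041 -0.04913421] 37.71679067993025
```

```bash
python3 -m handwheel '[0,0,0,0,0,0,0.62, 0,0,0,0,0,0,0.62, 0,0,0,0,0,0,0.62, 0,-20,0,0,0,0,0.62, 0,-47,0,0,0,0,0.62]' 30
python3 - <<'E'
from cov import *
s=telemetry.sense()
print(s['eef_pos'],s['grip_width'],s['t'],s['force'])
print(rel((*wing(3),0.118),np.radians(83.8)))
E
```

```text
t: 12.25
eef_pos: [0.6159, 0.3216, 0.1131]
orientation: [0.668, 0.229, -0.232, -0.668]
force: [1.0, -0.6, 0.3]
grip_width: 0.0306
[0.61586358 0.32157313 0.11308288] 0.030646536628148667 12.25 [ 0.9746395  -0.58134036  0.27851697]
(array([-155.4,   -4.2,  -29. ]), array([-0.0034, -0.7983, -0.0038]))
```

```bash
python3 -m handwheel '[-31,-3,-6,0,-0.12,0,0.62, -62,-4,-12,0,-0.24,0,0.62, -93,-4,-18,0,-0.36,0,0.62, -124,-4,-24,0,-0.48,0,0.62, -155,-4,-29,0,-0.6,0,0.62]' 30;python3 -m handwheel '[0,0,0,0,-0.12,0,0.62, 0,0,0,0,-0.2,0,0.62, 0,0,0,0,-0.2,0,0.62]'
python3 - <<'E'
from cov import *
s=telemetry.sense();cp=vision.camera_params("wrist")
print(s['eef_pos'],s['grip_width'],s['t'],s['joint_vel'].round(3))
p,d=vision.snapshot("wrist"); cv2.imwrite("pics/w12.png",p)
print(rel((*wing(3),0.068),np.radians(83.8)))
E
```

```text
t: 12.67
eef_pos: [0.513, 0.2028, 0.1199]
orientation: [-0.569, -0.42, 0.419, 0.569]
force: [0.0, -1.0, 0.6]
grip_width: 0.0333
t: 12.92
eef_pos: [0.5138, 0.2036, 0.1203]
orientation: [-0.526, -0.474, 0.472, 0.526]
force: [0.1, -0.1, 0.6]
grip_width: 0.0333
[0.51378095 0.20357334 0.12029121] 0.03327144867614116 12.9167 [-0.012  0.019  0.006 -0.019 -0.001  0.005 -0.128]
(array([-1.1, 52.1,  2.5]), array([ 0.0012, -0.0007,  0.0017]))
```

View pics/w12.png

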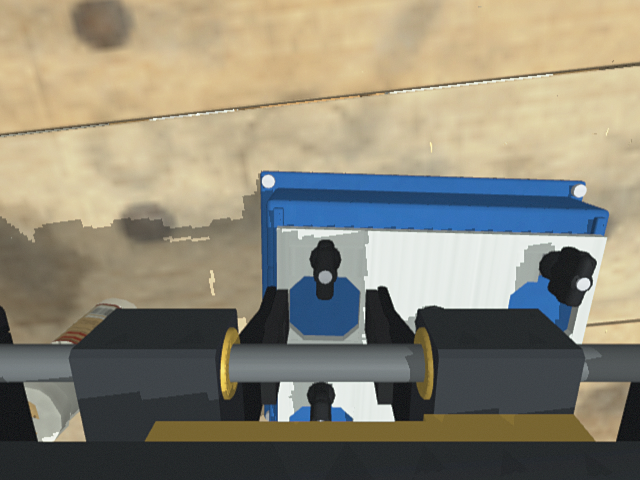

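```bash
python3 -m handwheel '[-1,20,1,0,0,0,0.65, -1.2,40,2,0,0,0,0.7, -1.2,51,2,0,0,0,0.7, -1.2,51,2,0,0,0,1, -1.2,51,2,0,0,0,1]' 30;python3 -m handwheel '[0,0,0,0,0,0,1,0,0,0,0,0,0,1,0,0,0,0,0,0,1]' 30
python3 - <<'E'
from cov import *
s=telemetry.sense()
print(s['eef_pos'],s['grip_width'],s['t'],s['force'])
print(rel((*wing(3),0.068),np.radians(83.8)))
E
```

```text
t: 13.38
eef_pos: [0.5116, 0.2022, 0.0683]
orientation: [0.526, 0.472, -0.472, -0.526]
force: [0.3, -0.2, 0.2]
grip_width: 0.0195
t: 13.63
eef_pos: [0.5128, 0.2029, 0.0701]
orientation: [0.526, 0.474, -0.471, -0.526]
force: [0.1, 1.6, 3.1]
grip_width: 0.0083
[0.51279206 0.20294806 0.0701007 ] 0.00830073077152575 13.6333 [0.06534629 1.63406832 3.12001475]
(array([-0.1,  2.1,  1.4]), array([0.0026, 0.0003, 0.0023]))
```

```bash
python3 -m handwheel '[0,0,0,0,0.12,0,1, 0,0.3,0,0,0.24,0,1, 0,0.5,0,0,0.36,0,1, 0,0.5,0,0,0.48,0,1, 0,0.7,0,0,0.6,0,1]' 30;python3 -m handwheel '[0,0,0,0,0.12,0,1, 0,0.3,0,0,0.2,0,1, 0,0.3,0,0,0.2,0,1]' 30
python3 - <<'E'
from cov import *
s=telemetry.sense()
print(s['eef_pos'],s['grip_width'],s['t'],s['force'],s['ft_torque'],np.degrees(heading(s)[0]))
E
python3 -m handwheel '[0,0,0,0,0,0,0.62, 0,0,0,0,0,0,0.62, 0,0,0,0,0,0,0.62, 0,-20,0,0,0,0,0.62, 0,-47,0,0,0,0,0.62]' 30
python3 - <<'E'
from cov import *
s=telemetry.sense()
print(s['eef_pos'],s['grip_width'],s['t'],s['force'],np.degrees(heading(s)[0]))
print(rel((*wing(2),0.118),np.radians(83.8)))
E
```

```text
t: 14.05
eef_pos: [0.5123, 0.2018, 0.0693]
orientation: [0.643, 0.294, -0.293, -0.643]
force: [-1.0, -1.5, 6.0]
grip_width: 0.0089
t: 14.3
eef_pos: [0.512, 0.2015, 0.069]
orientation: [0.669, 0.229, -0.229, -0.669]
force: [-3.1, -1.6, 6.2]
grip_width: 0.009
[0.51202757 0.20147867 0.0690075 ] 0.008950208277731384 14.3 [-3.10196999 -1.62469781  6.17500422] [-0.42477959  0.63976856 -0.03688112] 37.76235709200369
t: 14.72
eef_pos: [0.5093, 0.2006, 0.1124]
orientation: [0.669, 0.228, -0.232, -0.668]
force: [0.6, 0.1, 0.2]
grip_width: 0.0303
[0.50931396 0.20064578 0.11241871] 0.030292423370139245 14.7167 [0.64615877 0.1109807  0.20784246] 37.983757340901924
(array([96.3, -6.1, 91.1]), array([-0.0029, -0.7996, -0.0058]))
```

```bash
python3 -m handwheel '[20,-4,19,0,-0.12,0,0.62, 40,-6,38,0,-0.24,0,0.62, 60,-6,57,0,-0.36,0,0.62, 80,-6,76,0,-0.48,-0.003,0.62, 96,-6,90,0,-0.6,-0.005,0.62]' 30;python3 -m handwheel '[0,0,0,0,-0.12,0,0.62, 0,0,0,0,-0.2,0,0.62, 0,0,0,0,-0.2,0,0.62]'
python3 - <<'E'
from cov import *
s=telemetry.sense();cp=vision.camera_params("wrist")
print(s['eef_pos'],s['grip_width'],s['t'],s['joint_vel'].round(3))
p,d=vision.snapshot("wrist"); cv2.imwrite("pics/w13.png",p)
print(rel((*wing(2),0.068),np.radians(83.8)))
E
```

```text
t: 15.13
eef_pos: [0.5313, 0.3344, 0.1203]
orientation: [-0.568, -0.421, 0.418, 0.57]
force: [0.3, 1.1, -0.0]
grip_width: 0.0332
t: 15.38
eef_pos: [0.5316, 0.3319, 0.1199]
orientation: [-0.525, -0.474, 0.472, 0.526]
force: [-0.3, 0.6, -0.5]
grip_width: 0.033
[0.5315775  0.33187097 0.11988298] 0.03304058500870118 15.3833 [ 0.001 -0.009  0.024  0.009 -0.008 -0.002 -0.124]
(array([-0.2, 52.1,  2.6]), array([ 0.002 , -0.0014,  0.0035]))
```

View pics/w13.png

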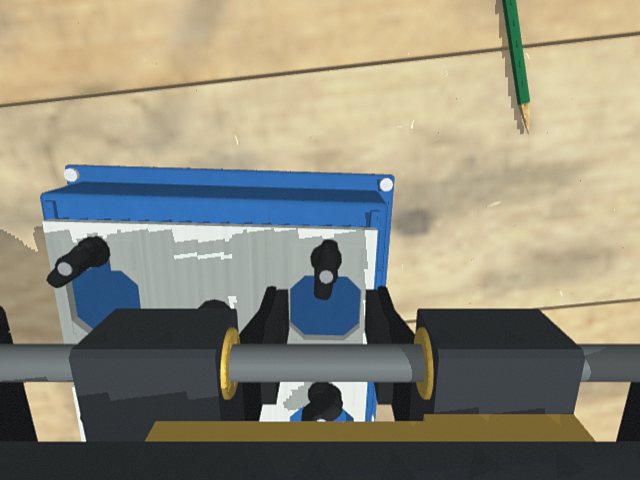

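```bash
python3 -m handwheel '[-0.5,20,1,0,0,0,0.65, -0.8,40,2,0,0,0,0.7, -0.8,51,2,0,0,0.002,0.7, -0.8,51,2,0,0,0.002,1, -0.8,51,2,0,0,0.002,1]' 30;python3 -m handwheel '[0,0,0,0,0,0,1,0,0,0,0,0,0,1,0,0,0,0,0,0,1]' 30
python3 - <<'E'
from cov import *
s=telemetry.sense()
print(s['eef_pos'],s['grip_width'],s['t'],s['force'])
print(rel((*wing(2),0.068),np.radians(83.8)))
E
```

```text
t: 15.85
eef_pos: [0.5298, 0.3311, 0.0691]
orientation: [0.527, 0.473, -0.471, -0.526]
force: [0.5, 1.0, 0.6]
grip_width: 0.0195
t: 16.1
eef_pos: [0.5308, 0.3317, 0.0709]
orientation: [0.527, 0.474, -0.47, -0.526]
force: [0.1, -0.2, 1.3]
grip_width: 0.0092
[0.5308118  0.33172532 0.07086065] 0.009223540056580336 16.1 [ 0.06570694 -0.17356129  1.29353316]
(array([-0.2,  2.9,  1.6]), array([ 0.0042, -0.0002,  0.0035]))
```

```bash
python3 -m handwheel '[0,0,0,0,0.12,0,1, 0,0.3,0,0,0.24,0,1, 0,0.5,0,0,0.36,0,1, 0,0.5,0,0,0.48,0,1, 0,0.7,0,0,0.6,0,1]' 30;python3 -m handwheel '[0,0,0,0,0.12,0,1, 0,0.3,0,0,0.2,0,1, 0,0.3,0,0,0.2,0,1]' 30
python3 - <<'E'
from cov import *
s=telemetry.sense()
print(s['eef_pos'],s['grip_width'],s['t'],s['force'],s['ft_torque'],np.degrees(heading(s)[0]))
E
python3 -m handwheel '[0,0,0,0,0,0,0.62, 0,0,0,0,0,0,0.62, 0,0,0,0,0,0,0.62, 0,-20,0,0,0,0,0.62, 0,-47,0,0,0,0,0.62]' 30
python3 - <<'E'
from cov import *
s=telemetry.sense()
print(s['eef_pos'],s['grip_width'],s['t'],s['force'],np.degrees(heading(s)[0]))
print(rel((*wing(4),0.118),np.radians(83.8)))
E
```

```text
t: 16.52
eef_pos: [0.5303, 0.3304, 0.07]
orientation: [0.643, 0.295, -0.293, -0.643]
force: [-3.2, -3.6, 5.1]
grip_width: 0.0087
t: 16.77
eef_pos: [0.5299, 0.3301, 0.0698]
orientation: [0.669, 0.229, -0.228, -0.669]
force: [-2.6, -4.1, 6.1]
grip_width: 0.0089
[0.5298785  0.33008803 0.06975175] 0.008854245028821475 16.7667 [-2.57102327 -4.10946577  6.14163146] [-1.07756111e+00  7.68687813e-01  2.36945043e-04] 37.748082611515485
t: 17.18
eef_pos: [0.5279, 0.3309, 0.1134]
orientation: [0.669, 0.23, -0.231, -0.668]
force: [0.7, -0.4, 0.1]
grip_width: 0.031
[0.52794    0.33089562 0.11335079] 0.031014412691895206 17.1833 [ 0.68098409 -0.40540819  0.0739637 ] 38.020533548534615
(array([ -29.2,   -4.6, -155.2]), array([-0.0009, -0.799 , -0.0015]))
```

```bash
python3 -m handwheel '[-6,-3,-31,0,-0.12,0,0.62, -12,-4,-62,0,-0.24,0,0.62, -18,-4,-93,0,-0.36,0,0.62, -24,-4,-124,0,-0.48,0,0.62, -29,-4,-155,0,-0.6,0,0.62]' 30;python3 -m handwheel '[0,0,0,0,-0.12,0,0.62, 0,0,0,0,-0.2,0,0.62, 0,0,0,0,-0.2,0,0.62]'
python3 - <<'E'
from cov import *
s=telemetry.sense();cp=vision.camera_params("wrist")
print(s['eef_pos'],s['grip_width'],s['t'],s['joint_vel'].round(3))
p,d=vision.snapshot("wrist"); cv2.imwrite("pics/w14.png",p)
print(rel((*wing(4),0.068),np.radians(83.8)))
E
```

```text
t: 17.6
eef_pos: [0.603, 0.1907, 0.1198]
orientation: [-0.569, -0.421, 0.418, 0.569]
force: [-0.3, 0.2, 0.2]
grip_width: 0.0332
t: 17.85
eef_pos: [0.6029, 0.191, 0.1196]
orientation: [0.526, 0.474, -0.471, -0.526]
force: [0.1, 0.1, 0.4]
grip_width: 0.0329
[0.60290901 0.1910164  0.11955892] 0.03294376413129931 17.85 [-0.03  -0.    -0.002  0.004 -0.006  0.002 -0.123]
(array([-1.5, 51.5,  2. ]), array([ 0.0028, -0.0014,  0.0033]))
```

View pics/w14.png

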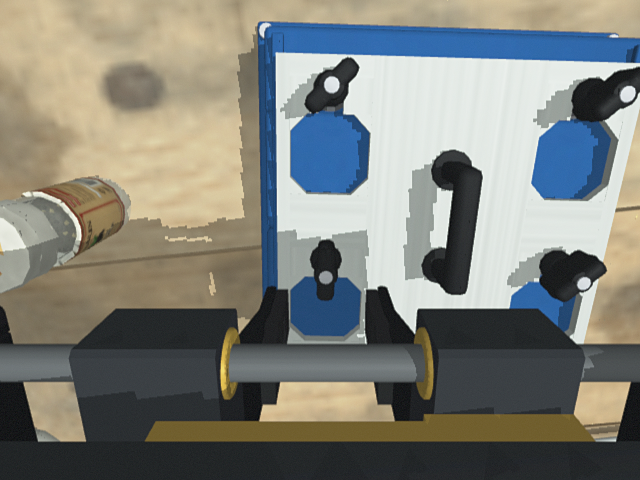

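```bash
python3 -m handwheel '[-1,20,1,0,0,0,0.65, -1.5,40,1.5,0,0,0,0.7, -1.5,51,1.5,0,0,0.002,0.7, -1.5,51,1.5,0,0,0.002,1, -1.5,51,1.5,0,0,0.002,1]' 30;python3 -m handwheel '[0,0,0,0,0,0,1,0,0,0,0,0,0,1,0,0,0,0,0,0,1]' 30
python3 - <<'E'
from cov import *
s=telemetry.sense()
print(s['eef_pos'],s['grip_width'],s['t'],s['force'])
print(rel((*wing(4),0.068),np.radians(83.8)))
E
```

```text
t: 18.32
eef_pos: [0.6005, 0.1908, 0.0681]
orientation: [0.527, 0.473, -0.472, -0.526]
force: [-0.3, 0.2, 0.2]
grip_width: 0.0192
t: 18.57
eef_pos: [0.6019, 0.1908, 0.0701]
orientation: [0.527, 0.474, -0.471, -0.525]
force: [-0.8, 0.4, 3.5]
grip_width: 0.0088
[0.60188088 0.19075601 0.07014053] 0.008770639476398548 18.5667 [-0.77537945  0.37376788  3.48406797]
(array([-0.2,  2.1,  1.3]), array([0.0048, 0.0002, 0.0019]))
```

```bash
python3 -m handwheel '[0,0,0,0,0.12,0,1, 0,0.3,0,0,0.24,0,1, 0,0.5,0,0,0.36,0,1, 0,0.5,0,0,0.48,0,1, 0,0.7,0,0,0.6,0,1]' 30;python3 -m handwheel '[0,0,0,0,0.12,0,1, 0,0.3,0,0,0.2,0,1, 0,0.3,0,0,0.2,0,1]' 30
python3 - <<'E'
from cov import *
s=telemetry.sense()
print(s['eef_pos'],s['grip_width'],s['t'],s['force'],s['ft_torque'],np.degrees(heading(s)[0]))
E
python3 -m handwheel '[0,0,0,0,0,0,0.62, 0,0,0,0,0,0,0.62, 0,0,0,0,0,0,0.62, 0,-20,0,0,0,0,0.62, 0,-47,0,0,0,0,0.62]' 30
python3 - <<'E'
from cov import *
s=telemetry.sense()
print(s['eef_pos'],s['grip_width'],s['t'],s['force'],np.degrees(heading(s)[0]))
print(rel((*wing(1),0.118),np.radians(37.8)))
E
```

```text
t: 18.98
eef_pos: [0.6014, 0.1896, 0.0693]
orientation: [0.644, 0.295, -0.293, -0.643]
force: [-3.5, -2.2, 5.7]
grip_width: 0.0088
t: 19.23
eef_pos: [0.6012, 0.1893, 0.0691]
orientation: [0.67, 0.23, -0.228, -0.669]
force: [-3.4, -1.4, 6.7]
grip_width: 0.0088
[0.60115395 0.18934336 0.06907107] 0.008767727227137326 19.2333 [-3.433231   -1.44985283  6.6801717 ] [-0.59117102  0.71906655 -0.04829933] 37.748814451523714
t: 19.65
eef_pos: [0.5983, 0.1896, 0.112]
orientation: [0.669, 0.229, -0.232, -0.668]
force: [0.4, 0.7, 0.2]
grip_width: 0.0306
[0.59831053 0.18956385 0.1119866 ] 0.030589443931655542 19.65 [0.42701813 0.69100793 0.22047116] 37.996308890931914
(array([95.7, -6.4, 90. ]), array([ 0.    ,  0.0034, -0.0042]))
```

```bash
python3 -m handwheel '[22,-4,20,0,0,0,0.62, 48,-6,45,0,0,0,0.62, 74,-6,70,0,0,0,0.62, 96,-6,90,0,0,0,0.62, 96,-6,90,0,0,0,0.62]' 30;python3 -m handwheel '[0,0,0,0,0,0,0.62]'
python3 - <<'E'
from cov import *
s=telemetry.sense();cp=vision.camera_params("wrist")
print(s['eef_pos'],s['grip_width'],s['t'],s['joint_vel'].round(3))
p,d=vision.snapshot("wrist"); cv2.imwrite("pics/w15.png",p)
print(rel((*wing(1),0.068),np.radians(37.8)))
E
```

```text
t: 20.07
eef_pos: [0.6188, 0.3301, 0.1195]
orientation: [-0.666, -0.234, 0.232, 0.669]
force: [-1.3, 1.5, -0.2]
grip_width: 0.0333
t: 20.15
eef_pos: [0.6198, 0.323, 0.1194]
orientation: [0.668, 0.232, -0.231, -0.668]
force: [-0.4, -1.3, -1.2]
grip_width: 0.0331
[0.61978366 0.32304068 0.11944761] 0.033144739534953754 20.15 [ 0.034 -0.025  0.051  0.038  0.028  0.004  0.005]
(array([-2.2, 51.7,  0.8]), array([0.0022, 0.0045, 0.0005]))
```

View pics/w15.png

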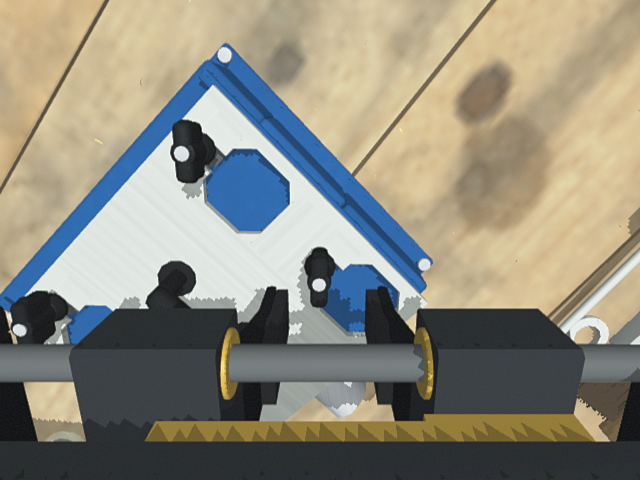

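```bash
python3 -m handwheel '[-0.5,20,0.5,0,0.004,0,0.65, -0.5,40,0.5,0,0.004,0,0.7, -0.5,50,0.5,0,0.004,0,0.7, -0.5,50,0.5,0,0.004,0,1, -0.5,50,0.5,0,0.004,0,1]' 30;python3 -m handwheel '[0,0,0,0,0,0,1,0,0,0,0,0,0,1,0,0,0,0,0,0,1]' 30
python3 - <<'E'
from cov import *
s=telemetry.sense()
print(s['eef_pos'],s['grip_width'],s['t'],s['force'])
print(rel((*wing(1),0.068),np.radians(37.8)))
E
```

```text
t: 20.62
eef_pos: [0.6205, 0.3188, 0.0704]
orientation: [0.67, 0.229, -0.228, -0.669]
force: [-0.5, -0.4, -0.8]
grip_width: 0.0192
t: 20.87
eef_pos: [0.6191, 0.3179, 0.0715]
orientation: [0.67, 0.228, -0.229, -0.668]
force: [-6.0, -4.2, 2.0]
grip_width: 0.0089
[0.61911415 0.31789373 0.07148599] 0.008883911393203296 20.8667 [-6.037932   -4.17613114  1.98956008]
(array([0.4, 3.5, 1.7]), array([ 0.0016, -0.0019, -0.0028]))
```

```bash
python3 -m handwheel '[0,0,0,0,0.12,0,1, 0,0.5,0,0,0.24,0,1, 0,0.7,0,0,0.36,0,1, 0,1,0,0,0.48,0,1, 0,1,0,0,0.6,0,1]' 45;python3 -m handwheel '[0,0,0,0,0.1,0,1, 0,0.3,0,0,0.2,0,1, 0,0.3,0,0,0.26,0,1, 0,0.3,0,0,0.28,0,1]' 45
python3 - <<'E'
from cov import *
s=telemetry.sense()
print(s['eef_pos'],s['grip_width'],s['t'],s['force'],s['ft_torque'],np.degrees(heading(s)[0]),s['qpos'])
E
```

```text
t: 21.28
eef_pos: [0.6178, 0.3173, 0.0707]
orientation: [0.708, 0.017, -0.02, -0.706]
force: [-9.9, -6.2, 5.9]
grip_width: 0.0086
t: 21.62
eef_pos: [0.6173, 0.3174, 0.0704]
orientation: [0.705, -0.08, 0.077, -0.701]
force: [-11.2, -6.6, 7.5]
grip_width: 0.0092
[0.61729602 0.31744375 0.07035059] 0.009225819566514118 21.6167 [-11.22069086  -6.60975793   7.46110949] [-1.66400272  2.48694859  0.7785447 ] -12.737873185127569 [-0.90365061  0.5663417   0.54153556  1.50776411 -0.30425602  1.15920939
 -0.5294197 ]
```

```bash
python3 -m handwheel '[0,0,0,0,0,0,0.62, 0,0,0,0,0,0,0.62, 0,0,0,0,0,0,0.62, 0,-20,0,0,0,0,0.62, 0,-47,0,0,0,0,0.62]' 30
python3 - <<'E'
from cov import *
s=telemetry.sense()
p,d=vision.snapshot("wrist"); cv2.imwrite("pics/w16.png",p)
print(s['eef_pos'],s['grip_width'],s['t'],s['force'],np.degrees(heading(s)[0]))
print(rel((*wing(3),0.118),np.radians(37.8)))
E
```

```text
t: 22.03
eef_pos: [0.6193, 0.3201, 0.1149]
orientation: [0.703, -0.078, 0.078, -0.702]
force: [0.6, 0.2, 0.0]
grip_width: 0.0308
[0.6192506  0.32012146 0.11489428] 0.03081233405969286 22.0333 [0.62968651 0.24817987 0.01940281] -12.648950435588581
(array([ -83.3,    3.6, -140.5]), array([-0.0024, -0.8805,  0.0113]))
```

View pics/w16.png

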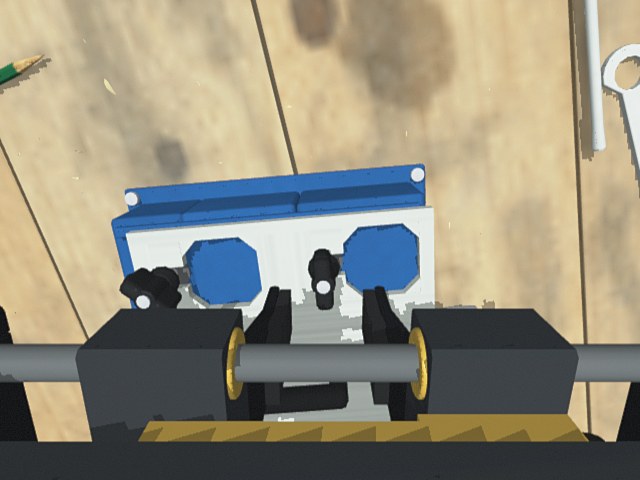

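```bash
python3 -m handwheel '[-15,0,-25,0,-0.12,0,0.62, -32,2,-54,0,-0.24,0,0.62, -49,3,-84,0,-0.36,0,0.62, -66,3,-112,0,-0.48,0,0.62, -83,3,-140,0,-0.6,0,0.62]' 30;python3 -m handwheel '[0,0,0,0,-0.12,0,0.62, 0,0,0,0,-0.24,0,0.62, 0,0,0,0,-0.28,0,0.62, 0,0,0,0,-0.28,0,0.62]'
python3 - <<'E'
from cov import *
s=telemetry.sense();cp=vision.camera_params("wrist")
print(s['eef_pos'],s['grip_width'],s['t'],s['joint_vel'].round(3))
p,d=vision.snapshot("wrist"); cv2.imwrite("pics/w17.png",p)
print(rel((*wing(3),0.068),np.radians(37.8)))
E
```

```text
t: 22.5
eef_pos: [0.5088, 0.2011, 0.1138]
orientation: [-0.694, -0.137, 0.133, 0.694]
force: [0.5, -0.5, -0.6]
grip_width: 0.0329
t: 22.83
eef_pos: [0.5098, 0.2022, 0.1143]
orientation: [-0.669, -0.231, 0.227, 0.669]
force: [0.2, 0.0, 0.3]
grip_width: 0.033
[0.5098229  0.20223318 0.11430399] 0.032954549045827924 22.8333 [-0.007  0.012  0.006 -0.002 -0.001  0.003 -0.071]
(array([ 1.5, 46.1, -0.3]), array([ 0.0018, -0.0023,  0.0052]))
```

View pics/w17.png

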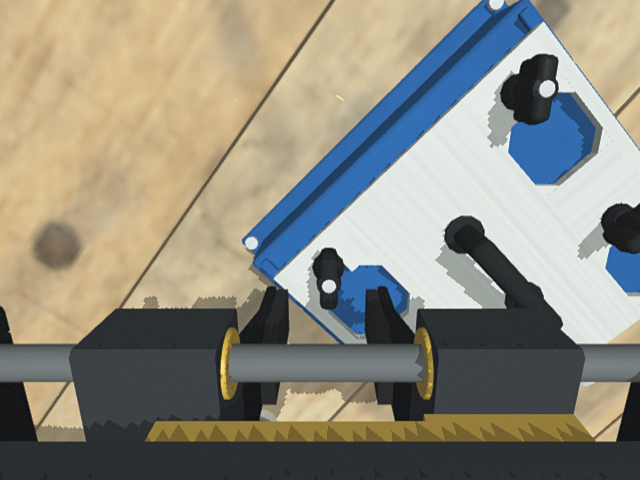

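```bash
python3 -m handwheel '[0.5,20,0,0,0,0,0.65, 0.5,36,0,0,0,0.003,0.7, 0.5,45,0,0,0,0.005,0.7, 0.5,45,0,0,0,0.005,1, 0.5,45,0,0,0,0.005,1]' 30;python3 -m handwheel '[0,0,0,0,0,0,1,0,0,0,0,0,0,1,0,0,0,0,0,0,1]' 30
python3 - <<'E'
from cov import *
s=telemetry.sense()
print(s['eef_pos'],s['grip_width'],s['t'],s['force'])
print(rel((*wing(3),0.068),np.radians(37.8)))
E
```

```text
t: 23.3
eef_pos: [0.5095, 0.2022, 0.068]
orientation: [0.67, 0.228, -0.229, -0.668]
force: [0.2, 0.7, 0.1]
grip_width: 0.0192
t: 23.55
eef_pos: [0.5107, 0.2029, 0.0694]
orientation: [0.67, 0.229, -0.228, -0.669]
force: [1.4, 1.0, 2.6]
grip_width: 0.0088
[0.51072787 0.20293881 0.06940874] 0.008804255683572388 23.55 [1.3751188  0.99503081 2.6089791 ]
(array([ 0.6,  1.4, -0.4]), array([ 0.0021, -0.0011,  0.0009]))
```

```bash
python3 -m handwheel '[0,0,0,0,0.12,0,1, 0,0.5,0,0,0.24,0,1, 0,0.7,0,0,0.36,0,1, 0,1,0,0,0.48,0,1, 0,1,0,0,0.6,0,1]' 45;python3 -m handwheel '[0,0,0,0,0.1,0,1, 0,0.3,0,0,0.2,0,1, 0,0.3,0,0,0.26,0,1, 0,0.3,0,0,0.28,0,1]' 45
python3 - <<'E'
from cov import *
s=telemetry.sense()
print(s['eef_pos'],s['grip_width'],s['t'],s['force'],s['ft_torque'],np.degrees(heading(s)[0]))
E
python3 -m handwheel '[0,0,0,0,0,0,0.62, 0,0,0,0,0,0,0.62, 0,0,0,0,0,0,0.62, 0,-20,0,0,0,0,0.62, 0,-47,0,0,0,0,0.62]' 30
python3 - <<'E'
from cov import *
s=telemetry.sense()
print(s['eef_pos'],s['grip_width'],s['t'],s['force'],np.degrees(heading(s)[0]))
print(rel((*wing(2),0.118),np.radians(37.8)))
E
```

```text
t: 23.97
eef_pos: [0.5106, 0.2029, 0.0686]
orientation: [0.707, 0.019, -0.018, -0.706]
force: [0.5, 0.6, 3.3]
grip_width: 0.0084
t: 24.3
eef_pos: [0.5106, 0.2029, 0.0683]
orientation: [0.703, -0.077, 0.079, -0.702]
force: [0.7, -0.6, 5.5]
grip_width: 0.009
[0.51056669 0.20294051 0.06834822] 0.008969973741074852 24.3 [ 0.74380151 -0.63717867  5.53331999] [-0.13981978 -0.01308425  0.83685304] -12.664530294246497
t: 24.72
eef_pos: [0.5069, 0.2012, 0.1116]
orientation: [0.705, -0.08, 0.076, -0.7]
force: [0.7, 0.7, 1.3]
grip_width: 0.0306
[0.50688434 0.20117912 0.11158964] 0.030616853871252788 24.7167 [0.72748574 0.68787375 1.31601704] -12.671753668071602
(array([ -6.9,  -7.4, 132.2]), array([ 0.0052, -0.8809, -0.0081]))
```

```bash
python3 -m handwheel '[-2,-4,25,0,-0.12,0,0.62, -4,-7,52,0,-0.24,0,0.62, -6,-7,80,0,-0.36,0,0.62, -6,-7,108,0,-0.48,0,0.62, -6,-7,131,0,-0.6,0,0.62]' 30;python3 -m handwheel '[0,0,0,0,-0.12,0,0.62, 0,0,0,0,-0.24,0,0.62, 0,0,0,0,-0.28,0,0.62, 0,0,0,0,-0.28,0,0.62]'
python3 - <<'E'
from cov import *
s=telemetry.sense();cp=vision.camera_params("wrist")
print(s['eef_pos'],s['grip_width'],s['t'],s['joint_vel'].round(3))
p,d=vision.snapshot("wrist"); cv2.imwrite("pics/w18.png",p)
print(rel((*wing(2),0.068),np.radians(37.8)))
E
```

```text
t: 25.13
eef_pos: [0.5316, 0.3338, 0.1199]
orientation: [0.695, 0.135, -0.137, -0.693]
force: [0.7, -0.6, -0.0]
grip_width: 0.033
t: 25.47
eef_pos: [0.5319, 0.3312, 0.1197]
orientation: [0.67, 0.228, -0.23, -0.668]
force: [0.8, 1.0, -0.1]
grip_width: 0.0327
[0.53186994 0.33115336 0.11966287] 0.03274057289504879 25.4667 [-0.007 -0.005  0.014  0.001 -0.004 -0.002 -0.069]
(array([-1.6, 51.8,  2.2]), array([ 0.0015, -0.0022, -0.0038]))
```

View pics/w18.png

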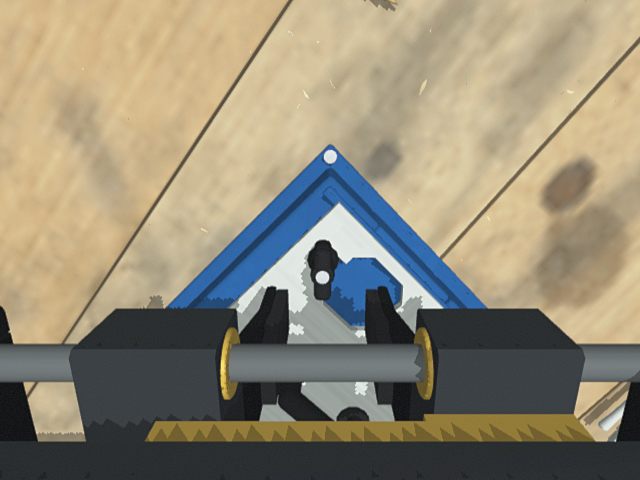

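```bash
python3 -m handwheel '[-1,20,1,0,0,0,0.65, -2,36,2,0,0,0,0.7, -2,51,2,0,0,0,0.7, -2,51,2,0,0,0,1, -2,51,2,0,0,0,1]' 30;python3 -m handwheel '[0,0,0,0,0,0,1,0,0,0,0,0,0,1,0,0,0,0,0,0,1]' 30
python3 - <<'E'
from cov import *
s=telemetry.sense()
print(s['eef_pos'],s['grip_width'],s['t'],s['force'])
print(rel((*wing(2),0.068),np.radians(37.8)))
E
```

```text
t: 25.93
eef_pos: [0.5287, 0.3311, 0.0686]
orientation: [0.67, 0.227, -0.23, -0.668]
force: [0.2, -0.2, -0.1]
grip_width: 0.0195
t: 26.18
eef_pos: [0.529, 0.3312, 0.0702]
orientation: [0.67, 0.227, -0.23, -0.668]
force: [-4.7, -2.4, 3.8]
grip_width: 0.0089
[0.52903216 0.33116969 0.0701917 ] 0.008922392790675544 26.1833 [-4.70562993 -2.43551739  3.77351105]
(array([0.5, 2.2, 0.3]), array([ 0.0014, -0.0014, -0.0037]))
```

```bash
python3 -m handwheel '[0.5,0,0,0,0.12,0,1, 0.5,0.5,0,0,0.24,0,1, 0.5,0.7,0,0,0.36,0,1, 0.5,1,0,0,0.48,0,1, 0.5,1,0,0,0.6,0,1]' 45;python3 -m handwheel '[0,0,0,0,0.1,0,1, 0,0.3,0,0,0.2,0,1, 0,0.3,0,0,0.26,0,1, 0,0.3,0,0,0.28,0,1]' 45
python3 - <<'E'
from cov import *
s=telemetry.sense()
print(s['eef_pos'],s['grip_width'],s['t'],s['force'],s['ft_torque'],np.degrees(heading(s)[0]))
E
python3 -m handwheel '[0,0,0,0,0,0,0.62, 0,0,0,0,0,0,0.62, 0,0,0,0,0,0,0.62, 0,-20,0,0,0,0,0.62, 0,-47,0,0,0,0,0.62]' 30
python3 - <<'E'
from cov import *
s=telemetry.sense()
print(s['eef_pos'],s['grip_width'],s['t'],s['force'],np.degrees(heading(s)[0]))
print(rel((*wing(4),0.118),np.radians(37.8)))
E
```

```text
t: 26.6
eef_pos: [0.5285, 0.331, 0.0694]
orientation: [0.708, 0.017, -0.02, -0.705]
force: [-6.3, -4.4, 6.6]
grip_width: 0.0086
t: 26.93
eef_pos: [0.5283, 0.331, 0.0691]
orientation: [0.705, -0.08, 0.077, -0.701]
force: [-6.8, -5.2, 7.7]
grip_width: 0.0089
[0.52825179 0.33098532 0.06905555] 0.008936036975173561 26.9333 [-6.84802575 -5.1828017   7.65589737] [-1.23968389  1.61632943  0.79845239] -12.695873275598274
t: 27.35
eef_pos: [0.5286, 0.3316, 0.1132]
orientation: [0.705, -0.079, 0.077, -0.701]
force: [0.8, 0.9, 0.4]
grip_width: 0.0306
[0.52855712 0.331571   0.11323747] 0.03058467284960105 27.35 [0.80870033 0.93832868 0.43688783] -12.658536678705845
(array([ 101.1,   -4.2, -121.7]), array([ 0.0048, -0.8807, -0.0051]))
```

```bash
python3 -m handwheel '[20,-2,-24,0,-0.12,0,0.62, 40,-4,-49,0,-0.24,0,0.62, 60,-4,-74,0,-0.36,0,0.62, 80,-4,-98,0,-0.48,0,0.62, 101,-4,-122,0,-0.6,0,0.62]' 30;python3 -m handwheel '[0,0,0,0,-0.12,0,0.62, 0,0,0,0,-0.24,0,0.62, 0,0,0,0,-0.28,0,0.62, 0,0,0,0,-0.28,0,0.62]'
python3 - <<'E'
from cov import *
s=telemetry.sense();cp=vision.camera_params("wrist")
print(s['eef_pos'],s['grip_width'],s['t'],s['joint_vel'].round(3))
p,d=vision.snapshot("wrist"); cv2.imwrite("pics/w19.png",p)
print(rel((*wing(4),0.068),np.radians(37.8)))
E
```

```text
t: 27.77
eef_pos: [0.6028, 0.1901, 0.12]
orientation: [0.695, 0.136, -0.135, -0.693]
force: [0.9, -0.2, -0.0]
grip_width: 0.0328
t: 28.1
eef_pos: [0.6025, 0.1909, 0.1197]
orientation: [0.67, 0.229, -0.229, -0.668]
force: [-0.2, -0.6, 0.9]
grip_width: 0.033
[0.60245584 0.19087796 0.11968233] 0.03302509489441351 28.1 [-0.019  0.002  0.009  0.004 -0.003  0.001 -0.069]
(array([-1.5, 51.6,  0.8]), array([ 0.0019, -0.0022, -0.0012]))
```

View pics/w19.png

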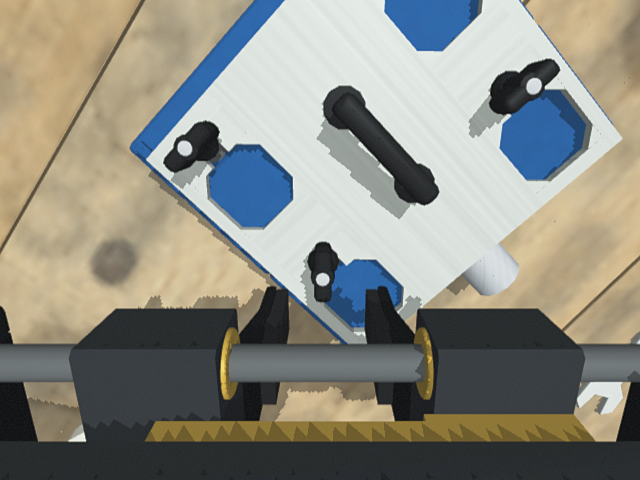

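```bash
python3 -m handwheel '[-1,20,0.5,0,0,0,0.65, -1.5,36,0.8,0,0,0,0.7, -1.5,51,0.8,0,0,0,0.7, -1.5,51,0.8,0,0,0,1, -1.5,51,0.8,0,0,0,1]' 30;python3 -m handwheel '[0,0,0,0,0,0,1,0,0,0,0,0,0,1,0,0,0,0,0,0,1]' 30
python3 - <<'E'
from cov import *
s=telemetry.sense()
print(s['eef_pos'],s['grip_width'],s['t'],s['force'])
print(rel((*wing(4),0.068),np.radians(37.8)))
E
```

```text
t: 28.57
eef_pos: [0.5995, 0.1906, 0.0678]
orientation: [0.67, 0.227, -0.23, -0.668]
force: [0.7, -0.3, 0.9]
grip_width: 0.0194
t: 28.82
eef_pos: [0.6002, 0.1904, 0.0696]
orientation: [0.67, 0.228, -0.229, -0.668]
force: [-1.7, -0.2, 4.2]
grip_width: 0.0089
[0.60020956 0.19044788 0.06956162] 0.008876368140876433 28.8167 [-1.71051206 -0.23906263  4.22832855]
(array([ 0.4,  1.6, -0.1]), array([ 0.0018, -0.0013, -0.0018]))
```

```bash
python3 -m handwheel '[0.3,0,0,0,0.12,0,1, 0.3,0.5,0,0,0.24,0,1, 0.3,0.7,0,0,0.36,0,1, 0.3,1,0,0,0.48,0,1, 0.3,1,0,0,0.6,0,1]' 45;python3 -m handwheel '[0,0,0,0,0.1,0,1, 0,0.3,0,0,0.2,0,1, 0,0.3,0,0,0.26,0,1, 0,0.3,0,0,0.28,0,1]' 45
python3 - <<'E'
from cov import *
s=telemetry.sense()
print(s['eef_pos'],s['grip_width'],s['t'],s['force'],s['ft_torque'],np.degrees(heading(s)[0]))
E
python3 -m handwheel '[0,0,0,0,0,0,0.62, 0,0,0,0,0,0,0.62, 0,0,0,0,0,0,0.62, 0,-20,0,0,0,0,0.62, 0,-47,0,0,0,0,0.62]' 30
python3 - <<'E'
from cov import *
s=telemetry.sense()
print(s['eef_pos'],s['grip_width'],s['t'],s['force'],np.degrees(heading(s)[0]))
print(rel((0.62,0.252,0.25),np.radians(-7.87)))
E
```

```text
t: 29.23
eef_pos: [0.5999, 0.1903, 0.0688]
orientation: [0.708, 0.018, -0.019, -0.706]
force: [-4.4, -2.7, 5.6]
grip_width: 0.0087
t: 29.57
eef_pos: [0.5998, 0.1903, 0.0685]
orientation: [0.704, -0.079, 0.078, -0.701]
force: [-4.4, -2.6, 6.8]
grip_width: 0.0089
[0.59980591 0.19030149 0.06848409] 0.008860853170237767 29.5667 [-4.41574496 -2.63346845  6.84945394] [-0.66636797  1.06113446  0.7968788 ] -12.698092985770536
t: 29.98
eef_pos: [0.5983, 0.1909, 0.112]
orientation: [0.705, -0.08, 0.076, -0.701]
force: [-0.0, 0.2, 0.6]
grip_width: 0.0305
[0.59829261 0.19088219 0.11203584] 0.03046091930550873 29.9833 [-0.02838963  0.15444119  0.59313161] -12.648376461508883
(array([   7.2, -138.4,   63.6]), array([ 0.0056, -0.0834, -0.0045]))
```

```bash
python3 -m handwheel '[0,-35,0,0,-0.02,0,0.62, -10,-70,0,0,-0.04,0,0.62, -25,-105,0,0,-0.06,0,0.62, -41,-138,4,0,-0.083,0,0.62, -41,-138,4,0,-0.083,0,0.62]' 30;python3 -m handwheel '[0,0,0,0,0,0,0.62, 0,0,0,0,0,0,0.62, 0,0,0,0,0,0,0.62]'
python3 - <<'E'
from cov import *
s=telemetry.sense();cp=vision.camera_params("wrist")
print(s['eef_pos'],s['t'],s['joint_vel'].round(3))
p,d=vision.snapshot("wrist"); cv2.imwrite("pics/w20.png",p)
import pickle;pickle.dump((s,cp,d),open("pics/w20.pkl","wb"))
for n in ("scene","top"):
    q,_=vision.snapshot(n); cv2.imwrite(f"pics/{n}20.png",q)
E
```

```text
t: 30.4
eef_pos: [0.5627, 0.2075, 0.2597]
orientation: [-0.703, 0.045, -0.05, 0.708]
force: [1.3, -0.2, -0.2]
grip_width: 0.0328
t: 30.65
eef_pos: [0.5608, 0.2038, 0.2505]
orientation: [0.707, -0.05, 0.048, -0.704]
force: [0.7, 0.3, -0.4]
grip_width: 0.0329
[0.56079743 0.20379429 0.2505346 ] 30.65 [ 0.004  0.011  0.003  0.005  0.002  0.004 -0.001]
```

View pics/w20.png

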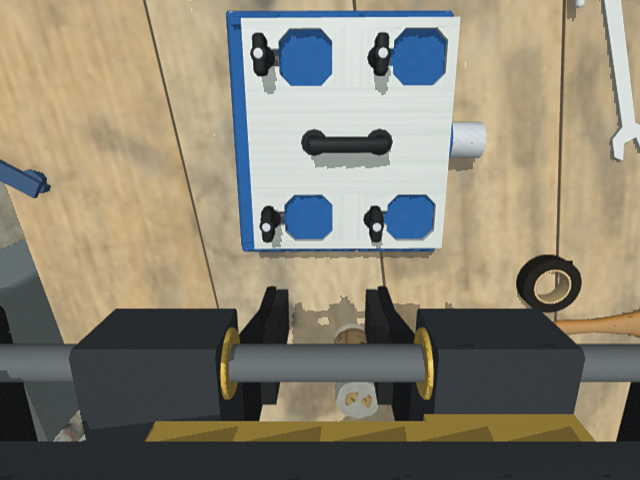

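View pics/scene20.png

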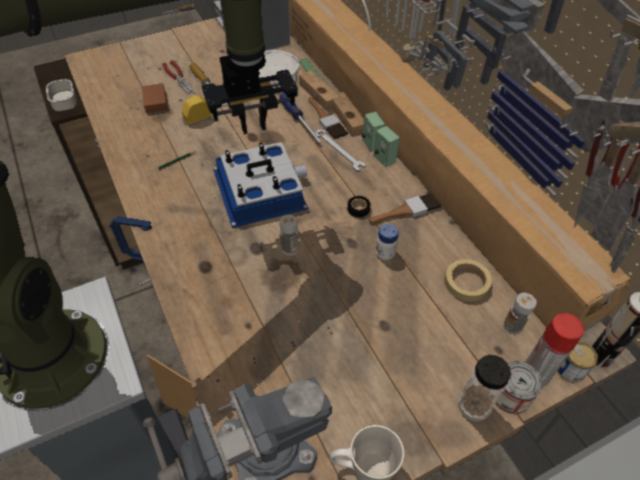

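Run:
```python
from cov import *
import pickle
s,cp,d=pickle.load(open("pics/w20.pkl","rb"));p=cv2.imread("pics/w20.png")
cv2.imwrite("pics/w20z.png",cv2.resize(p[0:260,220:480],None,fx=3,fy=2.3,interpolation=cv2.INTER_CUBIC))
# plate corners, z=.060 : image top = +y, left = -x
C={(-62,93):(241,17),(106,93):(460,17),(106,-93):(441.5,248),(-62,-93):(254,248)}
m=(p.min(2)>190).astype(np.uint8)*255; m[260:]=0;m[:,:235]=0;m[:,465:]=0
P=np.array([MH.T@(onplane(cp,*q,.060)[:2]-HC)*1000 for q in C.values()]); print(np.round(P,1)); print("org",(P-np.array(list(C))).mean(0))
blk=(p.max(2)<60).astype(np.uint8)*255; blk[255:]=0;blk[:,:225]=0;blk[:,470:]=0
cs,_=cv2.findContours(blk,cv2.RETR_EXTERNAL,cv2.CHAIN_APPROX_NONE)
for c in cs:
    if cv2.contourArea(c)<100: continue
    print([np.round(x,1) for x in cv2.minAreaRect(c)])
```

```text
[[-60.9  93.8]
 [106.8  93.4]
 [107.7 -92.7]
 [-61.  -92.5]]
org [1.13642299 0.49533004]
[array([269.8, 224.1]), array([19.6, 34.5]), np.float64(5.7)]
[array([373. , 223.5]), array([35., 18.]), np.float64(90.0)]
[array([346.5, 142. ]), array([24., 89.]), np.float64(90.0)]
[array([379.4,  53.6]), array([21.3, 42.5]), np.float64(12.1)]
[array([262.5,  54. ]), array([42., 23.]), np.float64(90.0)]
```

View pics/w20z.png

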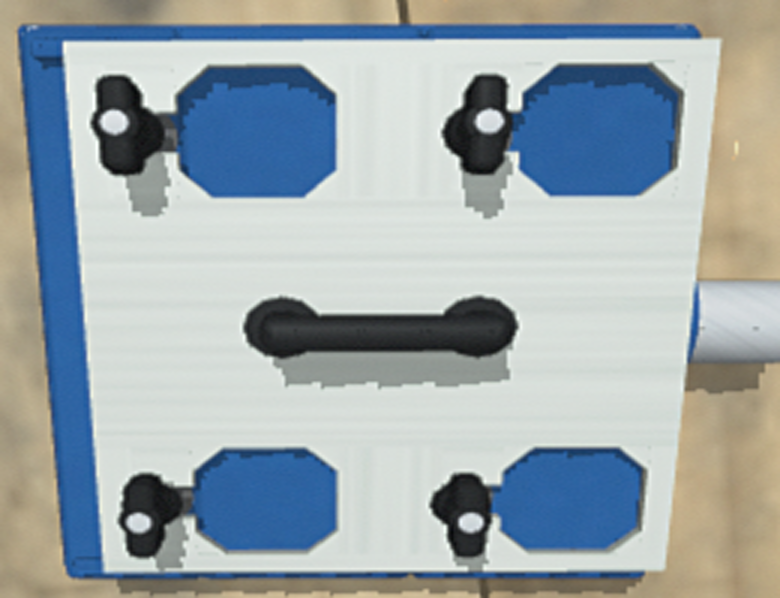

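Run:
```python
from plant import hand_in
print(hand_in())
```

```text
the job is handed in; nothing more can be done
None
```

The cover is on the housing with all four screws tight, and I handed the job in at about 31 s of the 72 s allowed.

- **Cover:** I lowered it over the screws until it touched the gasket, then slid it 32 mm home. In the last wrist picture it lies about 1.1 mm past home in x and 0.5 mm off in y. That is about the calibration error and inside the 2.5 mm slot end, with all four shanks in the narrow slots.
- **Screws:** I tightened in the order 1, 3, 2, 4. In the first round each was turned to about 0.80 rad, judged from the tool heading. In the second round each was driven against its stop, with a moment of about 0.8 N m.
- **One difference:** at each stop the tool ended about 5° past the stop angle. I take this as give in the grip, since the last picture shows all four wings parallel to the long side. I judged that by eye and did not measure the wing angles precisely.
- **Bystanders:** the jar, bottle and tape roll were still standing where they were in the last scene view. The arm was clear, with the tool about 25 cm above the bench.
- **Forces:** contact stayed low; the highest force I read was about 15 N.

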